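Fit the right shift lever and shift into high gear

TASK

Three shift levers lie on the blue mat; they differ only in where the keyway is cut. Fit the one whose keyway, lined up with the brass key on the gearbox's upright selector shaft, lets its arm drop in between the red and the green stop pins: set it fully home on the shaft and let go of it, then take it by its black knob and swing it over until it rests against the green pin, and let go. Leave the other two levers and everything else on the bench where they lie.

Things in the scene. Friction and masses are not known exactly. Their poses are not given: they have to be found in the camera images.
- shaft_tip (a point): Upright keyed selector shaft of the gearbox: steel, 22 mm across, 45 mm above the shoulder, top 6 mm tapered; the point is on its axis at the tip. x: towards the brass key, 8 mm wide, face 15 mm from the axis, from the shoulder to 31 mm above it (top 6 mm narrowing); z: up. A yellow mark on the shaft's end points to the key. Turns with the shaft.
- shaft (a joint): Angle of the selector shaft, rad, growing anticlockwise seen from above, 0 in mid-travel (key along the gearbox's own x). It turns only from -0.5 to 0.5, stiffly (about 0.25 N m), and stays where it is left. It starts between -0.3 and 0.05.
- shoulder (a point): On the gearbox (bolted down), on the shaft's axis: round bearing shoulder, 52 mm across, on which a hub rests when fully home; 80 mm above the bench, 10 mm above the cover (120 x 130 mm, centred on the shaft; foot plate 150 x 160). Axes are the gearbox's: motor towards +y (to 165 mm from the shaft, under 70 mm high), stop pins towards -y; z up.
- green_pin (a point): Top centre of the green stop pin (high gear), 10 mm across, 94 mm above the bench, 62 mm from the shaft's axis, 0.66 rad anticlockwise (from above) of the gearbox's -y. The red pin (low gear) is its mirror image, 0.66 rad clockwise of -y. A pin stops a lever when its arm points 0.45 rad to that side of -y. Axes: the gearbox's.
- high_mark (a point): Where the knob's centre is when a seated lever rests against the green pin: 90 mm from the shaft's axis, 0.45 rad anticlockwise of the gearbox's -y, 111 mm above the bench. A point in the air, fixed to the gearbox; axes the gearbox's.
- lever_a_hub (a point): Shift lever A: square steel hub 44 mm wide (sides +y and -y flat), 30 mm high, lying flat. Bore 24 mm; keyway 10 mm wide, its bottom 16.5 mm from the bore's axis, yellow paint on the hub's top just behind it. About 0.33 kg. Here the keyway opens towards +x (to the knob). Point: hub's centre, 15 mm above the underside. x: along the arm to the knob; y: left of it; z: up the bore.
- lever_b_hub (a point): Shift lever B: square steel hub 44 mm wide (sides +y and -y flat), 30 mm high, lying flat. Bore 24 mm; keyway 10 mm wide, its bottom 16.5 mm from the bore's axis, yellow paint on the hub's top just behind it. About 0.33 kg. Here the keyway opens towards +y (left). Point: hub's centre, 15 mm above the underside. x: along the arm to the knob; y: left of it; z: up the bore.
- lever_c_hub (a point): Shift lever C: square steel hub 44 mm wide (sides +y and -y flat), 30 mm high, lying flat. Bore 24 mm; keyway 10 mm wide, its bottom 16.5 mm from the bore's axis, yellow paint on the hub's top just behind it. About 0.33 kg. Here the keyway opens towards -y (right). Point: hub's centre, 15 mm above the underside. x: along the arm to the knob; y: left of it; z: up the bore.
- lever_a_knob: Centre of lever A's knob: black plastic, upright, 26 mm across, 40 mm tall, 90 mm from the bore's axis, 31 mm above the lever's underside. It spins freely on its pin (held by it alone, the lever swings). The arm between is 16 mm wide, 10 mm thick, flush with the hub's underside; the whole balances about 15 mm from the bore's axis. Origin: its centre.
- lever_b_knob: Centre of lever B's knob: black plastic, upright, 26 mm across, 40 mm tall, 90 mm from the bore's axis, 31 mm above the lever's underside. It spins freely on its pin (held by it alone, the lever swings). The arm between is 16 mm wide, 10 mm thick, flush with the hub's underside; the whole balances about 15 mm from the bore's axis. Origin: its centre.
- lever_c_knob: Centre of lever C's knob: black plastic, upright, 26 mm across, 40 mm tall, 90 mm from the bore's axis, 31 mm above the lever's underside. It spins freely on its pin (held by it alone, the lever swings). The arm between is 16 mm wide, 10 mm thick, flush with the hub's underside; the whole balances about 15 mm from the bore's axis. Origin: its centre.
- pulley: Aluminium belt pulley, diameter 40 mm, 24 mm high, a bystander; origin under its centre.
- collar: Dark steel shaft collar, diameter 38 mm, 13 mm high, bore 21 mm, a bystander; origin under its centre.
- screwdriver: Screwdriver, blue handle, 190 mm long, lying on the bench; origin near its middle, a bystander.
- strippers: Wire strippers with red handles, about 165 mm long, 20 mm high; origin at the pivot, a bystander.
- spool: Grey solder spool, diameter 60 mm, 40 mm high, a bystander; origin under its centre.
- multimeter: Yellow and black multimeter, 150 x 76 x 40 mm, a bystander; origin under its centre.

How it is judged:
By the outcome, as a careful person would: the job done as asked, in the order asked, and still so for the second after the job is handed in, with the robot touching nothing.
It also fails if it takes over 45 s, if anything falls off the work surface, if the arm or the gripper's body presses on something with over 40 N, if the wrist force passes 120 N, or if a joint passes its speed limit or range.

ROBOT

A 7-joint arm with a two-finger parallel gripper is mounted at the origin on the work surface. World frame = base frame: x ahead of the robot, y to its left, z up, the work surface at z = 0. Lengths are in m, angles in rad, forces in N, time in s.
With the tool pointing down it reaches from about 0.35 to 0.9 m from the base axis. Payload 19.9 kg.
Tool frame: the origin (TCP) lies at the very end of the fingers, on their centre line; the grasp point (between the pads) lies 19 mm behind it (hold_point_z is the distance from the TCP to the grasp point, in m); y points along the fingers, x is the direction in which the jaws open and shut, and the axes are right-handed (so a half turn about y gives the same grasp; the last joint's range is limited). The gripper opens to 85 mm and grips with 20 to 120 N. Pads are 22 mm wide; open, the fingers measure 114 mm over their backs; the gripper's body (76 mm by 85 mm) begins 54 mm behind the grasp point. The pads swing forward as they close: fully open they stand 13 mm farther back than shut.
Start: joints at [1.169, 0.417, -0.01, 1.614, 0.005, 1.111, -0.053], TCP at [0.221, -0.585, 0.231] pointing down, gripper open.
Joint ranges: [-2.81, 2.81], [-0.39, 2.02], [-1.27, 1.25], [0.06, 2.57], [-1.19, 4.33], [0.19, 2], [-2.82, 2.82]. Speed limits (rad/s): [1.89, 1.89, 2.39, 2.39, 3.01, 3.01, 3.01].

INTERFACE

Orientations are given as a unit quaternion [w, x, y, z].
In Python, from plant import get_state, camera, camera_model, close_job, find_in, outline_of, mark_of, hold_point_z gives the robot as it stands. The module is installed in compiled form; this text tells all that it offers.
- The arm moves only by the tool arm_command, never from a script. Its argument "increments" is a list of rows, each an object with "dp": the shift along the tool's x, y, z in mm, a list of three; "turn": the turn, a rotation vector about the tool's x, y, z in rad, a list of three; "jaw": the opening, from 0 (shut) to 1 (fully open). In form: [{"dp": [dx, dy, dz], "turn": [ax, ay, az], "jaw": jaw}, ...]. A call has 1 to 5 rows; each row shifts and turns the commanded pose from where the row before left it, along the tool's axes as they then stand; what a row does not reach is not made up. A row lasts 1/12 s, in which the tool goes at most 41.7 mm and 7.16 degrees, less where a joint would pass 70% of its speed; a pose out of reach is approached as far as the arm can. A call is refused whole if a number of a shift passes 41.7 or a number of a turn 0.125, either way. A call with a gripper value outside its range is refused whole. The fingers move at their own pace and stop on an object; the grip force is fixed at half the most. Time passes only in rows, so rows that do not move let the fingers close. It gives the time, the measured TCP pose, the force and the opening at its end, in the units of the state.
- get_state(): the state, without advancing time (a new reading comes with each control period).
- camera(name): name is "scene" or "top" or "wrist"; returns (picture, depth): 420x560x3 uint8, red, green, blue; 420x560 float32, m along the optical axis (not along the pixel's ray), 0 where there is no reading.
- camera_model(name): a dict with "vertical_fov" (degrees; the focal length in pixels is half the picture's height over the tangent of half this angle, whatever the lens; pixels are square), "cx", "cy" (the principal point, pixels), "D" ([k1, k2, p1, p2, k3] as OpenCV has them; the pictures are not rectified), "cam_to_world" (4x4, takes a point from camera to world coordinates); the wrist camera has in their place "hand_eye" (4x4, takes a point from camera to tool coordinates, whose origin is the TCP and whose axes are the tool frame's). Camera axes: x right, y up, looking along -z (the intrinsics and any distortion apply to the point x, -y, -z); pixel columns grow to the right and rows downward; lengths in m; the calibration is good to about 2 mm. A picture is of the moment at which its call begins: read the wrist's pose just before it. camera_model takes no time and is no camera call.
- close_job(): hands the job in, once; it reports no verdict.
Trained networks look in the newest picture that a camera, given by its name, has taken for a name from the list of things; names that differ only in an ending like _2 or _b are one class to them, and where a whole thing is asked for, a point or a joint stands for the part that bears it (a point fixed in the world has none). Each returns a list of dicts, best first, with "conf" (0 to 1); they miss things now and then, are a little off and sometimes report something else, mostly with a low value. They report only what shows in the picture. A call takes as long as a camera call.
- find_in(camera, query): "box" ([left, top, right, bottom] in pixels, round what is visible of it).
- outline_of(camera, query): "pixels" (420x560 bool, what is visible of it) and "box" ([left, top, right, bottom] in pixels, round what is visible of it).
- mark_of(camera, query): "at" ([column, row] in pixels: a listed point, or the origin of a listed thing).
The state is a dict: "clock": time; "q": joint angles; "joint_velocities": joint speeds; "tau": joint torques, N m; "tool_pos": TCP position; "tool_rot": TCP orientation; "contact_force": force on the tool from outside, world axes, zero at the start; "torque": the same for the moment, N m; "gripper_width": finger opening in m.
Only numpy, scipy, OpenCV 4.12 (cv2) and the standard library are available. Lean on these libraries where they do the work, as an engineer would, in place of code of your own. Each camera call takes 0.05 s, during which the arm holds its last target.

## Working session

There is one attempt and no reset: what is moved stays moved. The work goes in short steps, Python scripts to look and compute and a tool call to move; the robot and the scene stay as the last step left them, time stands still between calls to the robot, and variables do not carry over. Pictures are saved under pics/ and viewed, and the job is handed in when it is done.

Besides the shell and the picture viewer there is one more tool, called after ">>>" by a JSON object that holds its "api" and its "payload". arm_command: Moves the arm, as the interface text tells. Its arguments: {"type":"object","properties":{"increments":{"type":"array","items":{"type":"object","properties":{"dp":{"type":"array","items":{"type":"number"}},"turn":{"type":"array","items":{"type":"number"}},"jaw":{"type":"number"}}}}},"required":["increments"]}

```bash
ls; mkdir -p pics; cat > h.py <<'E'
import numpy as np, cv2
from plant import *
from scipy.spatial.transform import Rotation as R
def save(img,name,scale=1):
    im=cv2.cvtColor(img,cv2.COLOR_RGB2BGR)
    if scale!=1: im=cv2.resize(im,None,fx=scale,fy=scale)
    cv2.imwrite('pics/'+name,im)
def T_tool(s=None):
    s=s or get_state(); q=s['tool_rot']
    T=np.eye(4);T[:3,:3]=R.from_quat([q[1],q[2],q[3],q[0]]).as_matrix();T[:3,3]=s['tool_pos'];return T
def cam(name,s=None):
    m=camera_model(name); f=210/np.tan(np.radians(m['vertical_fov'])/2)
    K=np.array([[f,0,m['cx']],[0,f,m['cy']],[0,0,1]])
    C=np.array(m['cam_to_world']) if 'cam_to_world' in m else T_tool(s)@np.array(m['hand_eye'])
    return K,np.array(m['D'],float),C
def ray(name,px,s=None):
    K,D,C=cam(name,s)
    u=cv2.undistortPoints(np.array(px,float).reshape(-1,1,2),K,D).reshape(-1,2)
    d=np.c_[u[:,0],-u[:,1],-np.ones(len(u))]
    return C[:3,3],d@C[:3,:3].T   # scaled: depth*d
def onplane(name,px,z,s=None):
    o,d=ray(name,px,s); t=(z-o[2])/d[:,2]; return o+t[:,None]*d
def bydepth(name,px,depth,s=None):
    o,d=ray(name,px,s); px=np.array(px).reshape(-1,2).astype(int)
    return o+depth[px[:,1],px[:,0]][:,None]*d
def proj(name,P,s=None):
    K,D,C=cam(name,s); P=np.atleast_2d(P); p=(P-C[:3,3])@C[:3,:3]
    p=p*[1,-1,-1]
    return cv2.projectPoints(p,np.zeros(3),np.zeros(3),K,D)[0].reshape(-1,2)
E
python3 - <<'E'
from h import *
np.set_printoptions(precision=4,suppress=True)
s=get_state();print(s['tool_pos'],s['tool_rot'],s['clock'],hold_point_z, s['gripper_width'])
for n in ['top','scene']:
    im,d=camera(n);save(im,n+'0.png',1.4);np.savez(n+'0.npz',im=im,d=d)
    m=camera_model(n);print(m)
    for q in ['shaft_tip','shoulder','green_pin','lever_a_hub','lever_b_hub','lever_a_knob','high_mark']:
        try:
            for r in mark_of(n,q): print(n,q,r['conf'],np.array(r['at']), bydepth(n,[r['at']],d)[0])
        except Exception as e: print(q,e)
print(get_state()['clock'])
E
```

```text
pics
[ 0.2205 -0.5844  0.2306] [ 0.5818 -0.5814  0.4026 -0.4018] 0.0 0.0187 0.08550053039072608
{'vertical_fov': 44.358430087875945, 'cx': 270.8044946672265, 'cy': 208.62828710486426, 'D': array([-0.0904,  0.    ,  0.    ,  0.    ,  0.    ]), 'cam_to_world': array([[-0.0609,  0.9776, -0.2013,  0.3161],
       [-0.9981, -0.0594,  0.0136,  0.0198],
       [ 0.0013,  0.2017,  0.9794,  1.3931],
       [ 0.    ,  0.    ,  0.    ,  1.    ]])}
top shaft_tip 0.42 [236.7 218.7] [0.5565 0.0892 0.1227]
top shoulder 0.91 [234.9 222.4] [0.5476 0.0942 0.1215]
top green_pin 0.66 [251.8 206.5] [0.5963 0.0509 0.0719]
top lever_a_hub 0.73 [400.3 246.2] [ 0.4763 -0.3478 -0.0031]
top lever_b_hub 0.69 [319.8 248.8] [ 0.4823 -0.1253  0.0044]
top lever_a_knob 0.59 [388.1 213.1] [ 0.5601 -0.3097  0.0543]
top high_mark 0.71 [269.2 207.1] [ 0.607   0.0047 -0.0004]
top high_mark 0.41 [398.  246.9] [ 0.4743 -0.3402  0.0011]
{'vertical_fov': 56.97082042306221, 'cx': 273.34287926494653, 'cy': 210.2267517826484, 'D': array([0.0275, 0.    , 0.    , 0.    , 0.    ]), 'cam_to_world': array([[-0.1644, -0.8148,  0.5559,  1.0967],
       [ 0.9864, -0.1344,  0.0947,  0.0914],
       [-0.0025,  0.5639,  0.8259,  0.8787],
       [ 0.    ,  0.    ,  0.    ,  1.    ]])}
scene shaft_tip 0.62 [310.8 203.7] [0.5543 0.09   0.1223]
scene shoulder 0.69 [311.5 211.9] [0.5703 0.0942 0.1116]
scene green_pin 0.72 [285.6 222.1] [0.5832 0.0345 0.0711]
scene green_pin 0.32 [234.7 295.4] [ 0.7792 -0.0526  0.0424]
scene green_pin 0.26 [173.7 237.6] [ 0.6341 -0.2521  0.0014]
scene lever_a_hub 0.97 [157.  183.7] [ 0.4767 -0.3493  0.0115]
scene lever_a_hub 0.39 [243.1 216.9] [ 0.5661 -0.0786  0.0408]
scene lever_b_hub 0.73 [432.2 218.3] [0.4853 0.4052 0.0329]
scene lever_b_hub 0.66 [233.6 191.8] [ 0.4683 -0.1287  0.0101]
scene lever_a_knob 0.46 [153.4 205. ] [ 0.5751 -0.3144  0.0524]
scene high_mark 0.68 [277.2 212.8] [0.5129 0.0026 0.0014]
0.8
```

View pics/top0.png

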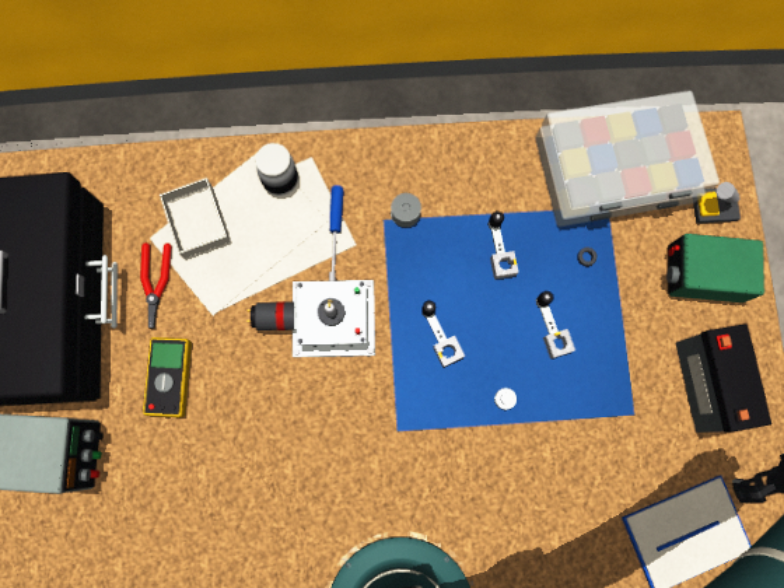

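View pics/scene0.png

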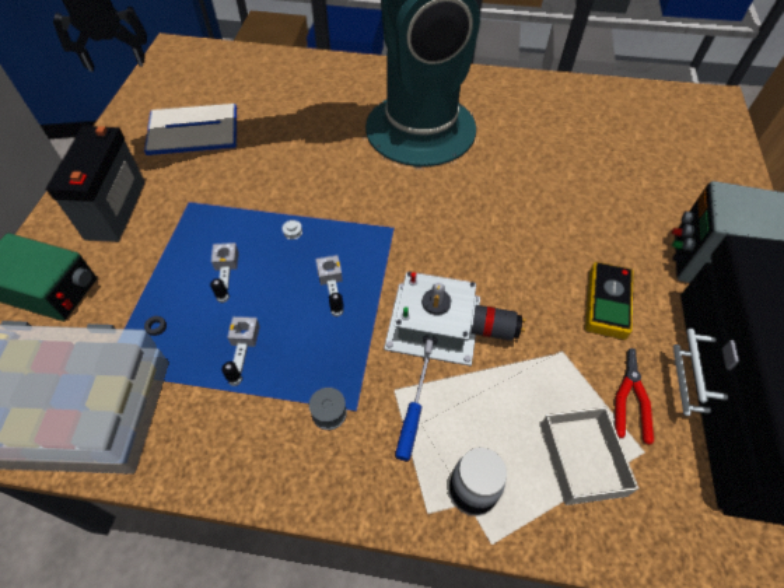

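```bash
python3 - <<'E'
import numpy as np,cv2
t=np.load('top0.npz')['im'];s=np.load('scene0.npz')['im']
cv2.imwrite('pics/topz.png',cv2.resize(t[150:290,190:430,::-1],None,fx=3.3,fy=3.3,interpolation=cv2.INTER_CUBIC))
cv2.imwrite('pics/scz.png',cv2.resize(s[150:280,120:360,::-1],None,fx=3.3,fy=3.3,interpolation=cv2.INTER_CUBIC))
E
```

```text
(no output)
```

View pics/topz.png

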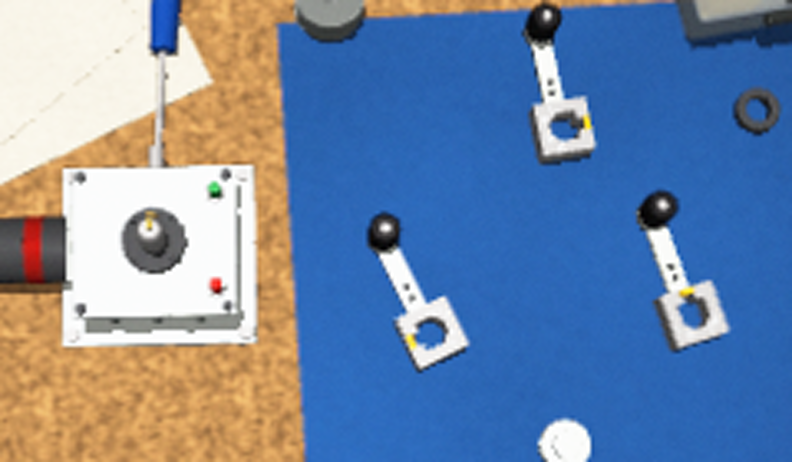

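View pics/scz.png

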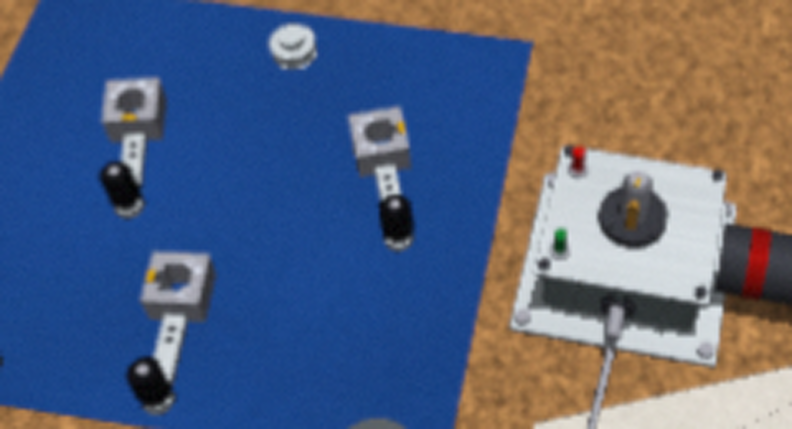

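```bash
python3 - <<'E'
from h import *
np.set_printoptions(precision=4,suppress=True)
print(camera_model('wrist')); T=T_tool();print(T)
# rough from zoom pictures (zoom px/3.3 + offset)
def z(n,x,y,off,h): p=[x/3.3+off[0],y/3.3+off[1]]; print(n,p,onplane('top' if n[0]=='t' else 'scene',[p],h)[0])
z('t Bhub',432,333,(190,150),.03+.002); z('t Bknob',385,228,(190,150),.051)
z('t tip',150,223,(190,150),.125); z('t green',215,188,(190,150),.094); z('t red',216,284,(190,150),.094)
z('s Bhub',379,131,(120,150),.032); z('s Bknob',397,203,(120,150),.051)
z('s tip',638,180,(120,150),.125); z('s green',561,232,(120,150),.094); z('s red',577,150,(120,150),.094)
E
```

```text
{'vertical_fov': 58.39217456086867, 'cx': 275.5690375948978, 'cy': 213.40384866570406, 'D': array([-0.0952,  0.    ,  0.    ,  0.    ,  0.    ]), 'hand_eye': array([[ 1.    ,  0.0006, -0.0004, -0.001 ],
       [-0.0006,  0.2599, -0.9656, -0.1427],
       [-0.0004,  0.9656,  0.2599,  0.0668],
       [ 0.    ,  0.    ,  0.    ,  1.    ]])}
[[ 0.3531 -0.0001  0.9356  0.2207]
 [-0.9356  0.0001  0.3531 -0.5847]
 [-0.0001 -1.     -0.      0.2312]
 [ 0.      0.      0.      1.    ]]
t Bhub [320.9090909090909, 250.90909090909093] [ 0.4732 -0.1249  0.032 ]
t Bknob [306.6666666666667, 219.0909090909091] [ 0.5578 -0.0919  0.051 ]
t tip [235.45454545454547, 217.57575757575756] [0.5592 0.0921 0.125 ]
t green [255.15151515151516, 206.96969696969697] [0.5898 0.0418 0.094 ]
t red [255.45454545454544, 236.06060606060606] [0.5142 0.0452 0.094 ]
s Bhub [234.84848484848487, 189.6969696969697] [ 0.4766 -0.1214  0.032 ]
s Bknob [240.3030303030303, 211.5151515151515] [ 0.5574 -0.0871  0.051 ]
s tip [313.33333333333337, 204.54545454545456] [0.5577 0.0962 0.125 ]
s green [290.0, 220.3030303030303] [0.591  0.0459 0.094 ]
s red [294.8484848484849, 195.45454545454547] [0.5152 0.0475 0.094 ]
```

>>> {"api": "arm_command", "payload": {"increments": [{"dp": [-22.8, 0, 26.7]}, {"dp": [-22.8, 0, 26.7]}, {"dp": [-22.8, 0, 26.7]}, {"dp": [-22.8, 0, 26.7]}, {"dp": [-22.8, 0, 26.7]}]}}

```text
validation failed for argument at $.in...
```

>>> {"api": "arm_command", "payload": {"increments": [{"dp": [-22.8, 0, 26.7]}, {"dp": [-22.8, 0, 26.7]}, {"dp": [-22.8, 0, 26.7]}, {"dp": [-22.8, 0, 26.7]}, {"dp": [-22.8, 0, 26.7]}]}}

```text
validation failed for argument at $.in...
```

>>> {"api": "arm_command", "payload": {"increments": [{"dp": [-22.8, 15, 26.7]}, {"dp": [-22.8, 20, 26.7]}, {"dp": [-22.8, 20, 26.7]}, {"dp": [-22.8, 20, 26.7]}, {"dp": [-22.8, 20, 26.7]}]}}

```text
validation failed for argument at $.in...
```

>>> {"api": "arm_command", "payload": {"increments": [{"dp": [0, 0, 0]}]}}

```text
validation failed for argument at $.in...
```

Every row probably needs all the fields.

>>> {"api": "arm_command", "payload": {"increments": [{"dp": [-22.8, 0, 26.7], "turn": [0, 0, 0], "jaw": 1}, {"dp": [-22.8, 0, 26.7], "turn": [0, 0, 0], "jaw": 1}, {"dp": [-22.8, 0, 26.7], "turn": [0, 0, 0], "jaw": 1}, {"dp": [-22.8, 0, 26.7], "turn": [0, 0, 0], "jaw": 1}, {"dp": [-22.8, 0, 26.7], "turn": [0, 0, 0], "jaw": 1}]}}

```text
clock: 1.22
tool_pos: [0.3058, -0.4295, 0.2314]
tool_rot: [-0.581, 0.582, -0.402, 0.402]
contact_force: [0.6, -0.5, -0.4]
gripper_width: 0.0851
```

>>> {"api": "arm_command", "payload": {"increments": [{"dp": [-22.8, 0, 26.7], "turn": [0, 0, 0], "jaw": 1}, {"dp": [-22.8, 0, 26.7], "turn": [0, 0, 0], "jaw": 1}, {"dp": [-22.8, 0, 26.7], "turn": [0, 0, 0], "jaw": 1}, {"dp": [-22.8, 0, 26.7], "turn": [0, 0, 0], "jaw": 1}, {"dp": [-22.8, 0, 26.7], "turn": [0, 0, 0], "jaw": 1}]}}

```text
clock: 1.63
tool_pos: [0.3905, -0.2756, 0.2315]
tool_rot: [-0.582, 0.582, -0.402, 0.402]
contact_force: [1.1, -0.5, 0.2]
gripper_width: 0.0856
```

>>> {"api": "arm_command", "payload": {"increments": [{"dp": [-22.8, 15, 26.7], "turn": [0, 0, 0], "jaw": 1}, {"dp": [-22.8, 20, 26.7], "turn": [0, 0, 0], "jaw": 1}, {"dp": [-22.8, 20, 26.7], "turn": [0, 0, 0], "jaw": 1}, {"dp": [-22.8, 20, 26.7], "turn": [0, 0, 0], "jaw": 1}, {"dp": [-22.8, 20, 26.7], "turn": [0, 0, 0], "jaw": 1}]}}

```text
clock: 2.05
tool_pos: [0.4752, -0.1218, 0.1357]
tool_rot: [0.582, -0.581, 0.402, -0.403]
contact_force: [0.7, -0.5, -0.4]
gripper_width: 0.0855
```

>>> {"api": "arm_command", "payload": {"increments": [{"dp": [0, 0, 0], "turn": [0, 0, 0], "jaw": 1}]}}

```text
clock: 2.13
tool_pos: [0.4757, -0.1169, 0.1334]
tool_rot: [0.583, -0.583, 0.401, -0.399]
contact_force: [-0.8, 0.8, -0.5]
gripper_width: 0.0851
```

```bash
python3 - <<'E'
from h import *
np.set_printoptions(precision=4,suppress=True)
s=get_state();im,d=camera('wrist');save(im,'w1.png',1.4);np.savez('w1.npz',im=im,d=d)
print(s['clock'],s['tool_pos'],s['tool_rot'])
for q,h in [('lever_b_hub',.017),('lever_b_knob',.033)]:
    for r in mark_of('wrist',q): print(q,r['conf'],np.array(r['at']), onplane('wrist',[r['at']],h,s)[0],bydepth('wrist',[r['at']],d,s)[0])
E
```

```text
2.1333 [ 0.4757 -0.1169  0.1334] [ 0.5835 -0.5825  0.4014 -0.3988]
lever_b_hub 0.64 [286.2 209.2] [ 0.478  -0.1228  0.017 ] [ 0.4742 -0.1247  0.0005]
lever_b_hub 0.46 [283.6  77.1] [ 0.561  -0.0884  0.017 ] [ 0.5579 -0.0889  0.0515]
lever_b_knob 0.86 [284.3  79.8] [ 0.5582 -0.0896  0.033 ] [ 0.5566 -0.0899  0.0529]
```

View pics/w1.png

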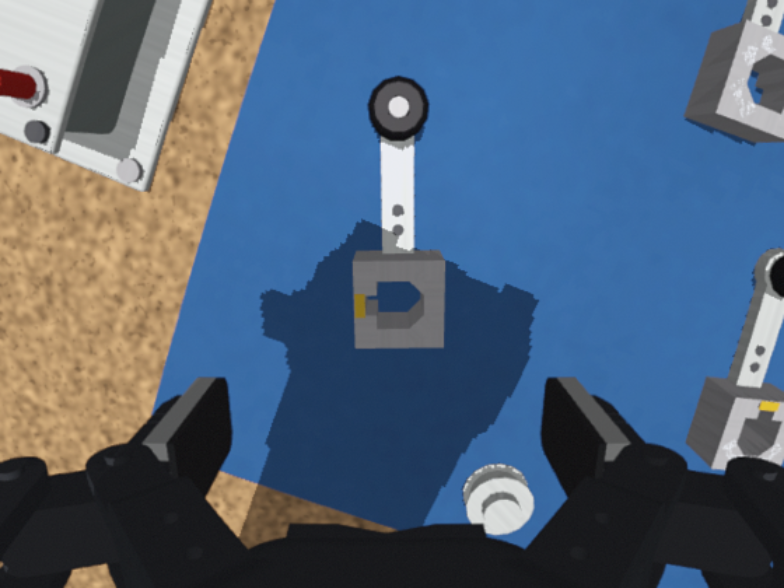

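```bash
cat >> h.py <<'E'
def cloud(name,d,s=None):
    v,u=np.mgrid[0:420,0:560]; px=np.c_[u.ravel(),v.ravel()]
    o,dr=ray(name,px+0.0,s); P=o+d.ravel()[:,None]*dr
    return P.reshape(420,560,3)
def yawphi(T): return np.arctan2(T[1,0],T[0,0])
E
python3 - <<'E'
from h import *
np.set_printoptions(precision=4,suppress=True)
w=np.load('w1.npz');im,d=w['im'],w['d'];s=get_state();T=T_tool(s);print(yawphi(T),T[:3,1])
P=cloud('wrist',d,s)
print('mat z',np.median(P[200:230,200:230,2]))
reg=np.zeros((420,560),bool);reg[165:260,235:330]=1
m=reg&(P[...,2]>.024)&(P[...,2]<.042)
print(np.median(P[m][:,2]),m.sum())
c,sz,a=cv2.minAreaRect((P[m][:,:2]*1000).astype(np.float32));print('hub top rect',c,sz,a)
reg=np.zeros((420,560),bool);reg[40:110,240:320]=1
m=reg&(P[...,2]>.045)&(P[...,2]<.06)
c2,sz2,a2=cv2.minAreaRect((P[m][:,:2]*1000).astype(np.float32));print('knob top',c2,sz2,np.median(P[m][:,2]))
v=np.array(c2)-c;print('yaw',np.arctan2(v[1],v[0]),np.hypot(*v))
h=np.array([c[0]/1000,c[1]/1000,0.0]); print('in tool (x,y,z) mm',T[:3,:3].T@(h-T[:3,3])*1000)
E
```

```text
-1.2093871508488054 [-0.0005  0.0001 -1.    ]
mat z 0.0033809161201803772
0.032725468193574636 3213
hub top rect (474.0263977050781, -129.22714233398438) (44.63160705566406, 44.16654586791992) 21.382856369018555
knob top (557.8870239257812, -96.22445678710938) (25.576217651367188, 25.281862258911133) 0.05352965466392476
yaw 0.3749268403941565 90.12092921976777
in tool (x,y,z) mm [  5.3255 136.2049  -2.5375]
```

>>> {"api": "arm_command", "payload": {"increments": [{"dp": [0, 0, 0], "turn": [0, -0.012, 0], "jaw": 1}, {"dp": [0, 0, 0], "turn": [0, 0, 0], "jaw": 1}]}}

```text
clock: 2.45
tool_pos: [0.4745, -0.1245, 0.1369]
tool_rot: [-0.584, 0.584, -0.398, 0.399]
contact_force: [-0.1, -0.2, -0.1]
gripper_width: 0.0858
```

```bash
python3 - <<'E'
from h import *
np.set_printoptions(precision=4,suppress=True)
h=np.array([.474,-.1292,0])
for k in range(2):
    s=get_state();T=T_tool(s);print(s['clock'],s['tool_pos'],yawphi(T),T[:3,:3].T@(h-T[:3,3])*1000)
    im,d=camera('wrist');P=cloud('wrist',d,s)
    reg=np.zeros((420,560),bool);reg[150:270,220:340]=1
    m=reg&(P[...,2]>.024)&(P[...,2]<.042)
    c,sz,a=cv2.minAreaRect((P[m][:,:2]*1000).astype(np.float32));print('hub top rect',c,sz,a)
E
```

```text
2.45 [ 0.4745 -0.1245  0.1369] -1.1985332787035066 [  4.0619 136.8637  -2.2638]
hub top rect (475.1000671386719, -122.41464233398438) (44.561927795410156, 44.11472702026367) 21.613338470458984
2.5 [ 0.4745 -0.1244  0.1368] -1.1993072558515263 [  4.1732 136.8047  -2.3006]
hub top rect (475.20269775390625, -122.32051086425781) (44.309532165527344, 44.102867126464844) 21.69017219543457
```

>>> {"api": "arm_command", "payload": {"increments": [{"dp": [-1.7, 22, 1.3], "turn": [0, -0.006, 0], "jaw": 1}, {"dp": [0, 30, 0], "turn": [0, 0, 0], "jaw": 1}, {"dp": [0, 30, 0], "turn": [0, 0, 0], "jaw": 1}, {"dp": [0, 20, 0], "turn": [0, 0, 0], "jaw": 1}, {"dp": [0, 10, 0], "turn": [0, 0, 0], "jaw": 1}]}}

```text
clock: 2.97
tool_pos: [0.474, -0.1216, 0.0223]
tool_rot: [-0.585, 0.585, -0.398, 0.396]
contact_force: [-1.2, 0.3, -0.6]
gripper_width: 0.0856
```

>>> {"api": "arm_command", "payload": {"increments": [{"dp": [0, 6, 0], "turn": [0, 0, 0], "jaw": 1}, {"dp": [0, 4, 0], "turn": [0, 0, 0], "jaw": 1}, {"dp": [0, 3, 0], "turn": [0, 0, 0], "jaw": 1}, {"dp": [0, 2, 0], "turn": [0, 0, 0], "jaw": 1}, {"dp": [0, 0, 0], "turn": [0, 0, 0], "jaw": 1}]}}

```text
clock: 3.38
tool_pos: [0.4755, -0.1214, 0.0097]
tool_rot: [0.585, -0.585, 0.397, -0.397]
contact_force: [-0.2, -0.4, 0.2]
gripper_width: 0.0853
```

```bash
python3 - <<'E'
from h import *
np.set_printoptions(precision=4,suppress=True)
s=get_state();T=T_tool(s);print(s['clock'],s['tool_pos'],yawphi(T))
im,d=camera('wrist');save(im,'w2.png',1.4);np.savez('w2.npz',im=im,d=d)
P=cloud('wrist',d,s)
m=(P[...,2]>.029)&(P[...,2]<.037);m[:,:200]=0;m[:,350:]=0
Q=(P[m]-T[:3,3])@T[:3,:3]*1000
print(m.sum(),Q.min(0),Q.max(0))
E
```

```text
3.3833 [ 0.4755 -0.1214  0.0097] -1.1921021326909216
9291 [-21.5976 -27.2344 -23.2879] [ 22.9529 -19.2669  84.0648]
```

View pics/w2.png

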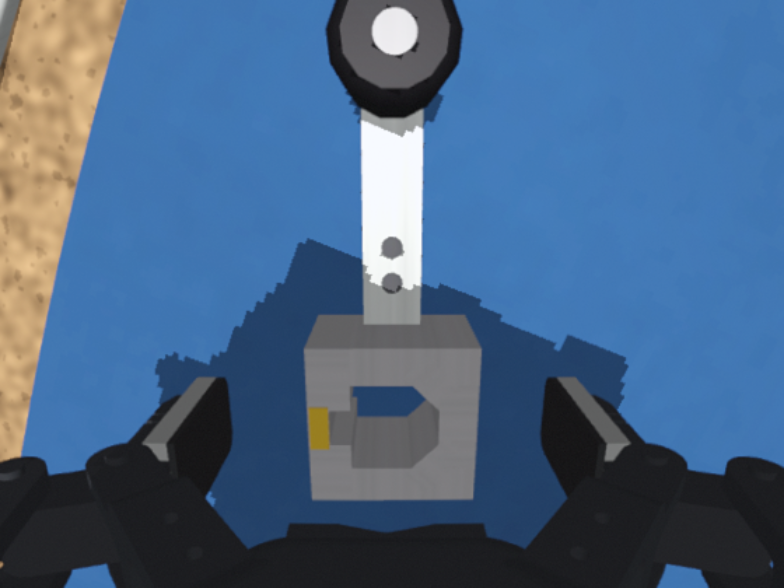

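```bash
python3 - <<'E'
from h import *
np.set_printoptions(precision=1,suppress=True)
s=get_state();T=T_tool(s);d=np.load('w2.npz')['d'];P=cloud('wrist',d,s)
Q=(P-T[:3,3])@T[:3,:3]*1000
for v in range(265,330,6): print(v,[tuple(np.round(Q[v,u]).astype(int)) for u in (120,130,140,150,158,162,166)])
E
```

```text
265 [(np.int64(-70), np.int64(10), np.int64(2)), (np.int64(-65), np.int64(9), np.int64(3)), (np.int64(-61), np.int64(9), np.int64(2)), (np.int64(-56), np.int64(8), np.int64(3)), (np.int64(-53), np.int64(10), np.int64(2)), (np.int64(-51), np.int64(9), np.int64(3)), (np.int64(-49), np.int64(10), np.int64(2))]
271 [(np.int64(-70), np.int64(8), np.int64(0)), (np.int64(-66), np.int64(9), np.int64(-1)), (np.int64(-49), np.int64(-21), np.int64(13)), (np.int64(-46), np.int64(-18), np.int64(12)), (np.int64(-44), np.int64(-18), np.int64(11)), (np.int64(-51), np.int64(9), np.int64(0)), (np.int64(-49), np.int64(8), np.int64(0))]
277 [(np.int64(-70), np.int64(9), np.int64(-3)), (np.int64(-66), np.int64(9), np.int64(-3)), (np.int64(-48), np.int64(-25), np.int64(13)), (np.int64(-44), np.int64(-24), np.int64(12)), (np.int64(-44), np.int64(-19), np.int64(10)), (np.int64(-44), np.int64(-13), np.int64(7)), (np.int64(-50), np.int64(9), np.int64(-3))]
283 [(np.int64(-71), np.int64(9), np.int64(-7)), (np.int64(-50), np.int64(-29), np.int64(12)), (np.int64(-46), np.int64(-29), np.int64(12)), (np.int64(-44)
[... 1729 characters left out ...]
64(-5)), (np.int64(-51), np.int64(9), np.int64(-21))]
319 [(np.int64(-45), np.int64(-51), np.int64(12)), (np.int64(-44), np.int64(-47), np.int64(9)), (np.int64(-44), np.int64(-38), np.int64(4)), (np.int64(-44), np.int64(-30), np.int64(-1)), (np.int64(-43), np.int64(-24), np.int64(-5)), (np.int64(-44), np.int64(-19), np.int64(-8)), (np.int64(-51), np.int64(9), np.int64(-25))]
325 [(np.int64(-45), np.int64(-51), np.int64(9)), (np.int64(-43), np.int64(-48), np.int64(8)), (np.int64(-43), np.int64(-41), np.int64(3)), (np.int64(-44), np.int64(-31), np.int64(-3)), (np.int64(-44), np.int64(-23), np.int64(-8)), (np.int64(-43), np.int64(-20), np.int64(-9)), (np.int64(-52), np.int64(9), np.int64(-28))]
```

>>> {"api": "arm_command", "payload": {"increments": [{"dp": [0, 3, 0], "turn": [0, 0, 0], "jaw": 1}, {"dp": [0, 2.5, 0], "turn": [0, 0, 0], "jaw": 0.7}, {"dp": [0, 0, 0], "turn": [0, 0, 0], "jaw": 0.3}, {"dp": [0, 0, 0], "turn": [0, 0, 0], "jaw": 0.2}, {"dp": [0, 0, 0], "turn": [0, 0, 0], "jaw": 0.2}]}}

```text
clock: 3.85
tool_pos: [0.4753, -0.1214, 0.0041]
tool_rot: [-0.585, 0.585, -0.397, 0.397]
contact_force: [-0.8, 0.1, 10.0]
gripper_width: 0.0428
```

>>> {"api": "arm_command", "payload": {"increments": [{"dp": [0, 0, 0], "turn": [0, 0, 0], "jaw": 0}, {"dp": [0, 0, 0], "turn": [0, 0, 0], "jaw": 0}, {"dp": [0, 0, 0], "turn": [0, 0, 0], "jaw": 0}]}}

```text
clock: 4.1
tool_pos: [0.4753, -0.1214, 0.0041]
tool_rot: [-0.585, 0.585, -0.397, 0.397]
contact_force: [-1.6, -0.4, 7.4]
gripper_width: 0.0429
```

```bash
python3 - <<'E'
from h import *
np.set_printoptions(precision=3,suppress=True)
s=get_state();print(s['q'],yawphi(T_tool(s)))
E
```

```text
[ 0.393  0.55  -0.246  2.079  0.25   0.54  -1.226] -1.1921130536033069
```

>>> {"api": "arm_command", "payload": {"increments": [{"dp": [0, 0, 0], "turn": [0, 0, 0], "jaw": 0.7}, {"dp": [0, 0, 0], "turn": [0, 0, 0], "jaw": 1}, {"dp": [0, 0, 0], "turn": [0, 0, 0], "jaw": 1}, {"dp": [0, -20, 0], "turn": [0, 0, 0], "jaw": 1}, {"dp": [0, -25, 0], "turn": [0, -0.08, 0], "jaw": 1}]}}

```text
clock: 4.52
tool_pos: [0.4741, -0.1208, 0.048]
tool_rot: [-0.6, 0.601, -0.375, 0.372]
contact_force: [0.3, -0.3, 0.8]
gripper_width: 0.0853
```

>>> {"api": "arm_command", "payload": {"increments": [{"dp": [0, -5, 0], "turn": [0, -0.12, 0], "jaw": 1}, {"dp": [0, 0, 0], "turn": [0, -0.12, 0], "jaw": 1}, {"dp": [0, 0, 0], "turn": [0, -0.12, 0], "jaw": 1}, {"dp": [0, 0, 0], "turn": [0, -0.12, 0], "jaw": 1}, {"dp": [0, 0, 0], "turn": [0, -0.12, 0], "jaw": 1}]}}

```text
clock: 4.93
tool_pos: [0.4752, -0.1213, 0.0539]
tool_rot: [0.685, -0.685, 0.177, -0.177]
contact_force: [-0.2, -0.2, 0.2]
gripper_width: 0.0852
```

>>> {"api": "arm_command", "payload": {"increments": [{"dp": [0, 0, 0], "turn": [0, -0.12, 0], "jaw": 1}, {"dp": [0, 0, 0], "turn": [0, -0.12, 0], "jaw": 1}, {"dp": [0, 0, 0], "turn": [0, -0.12, 0], "jaw": 1}, {"dp": [0, 0, 0], "turn": [0, -0.12, 0], "jaw": 1}, {"dp": [0, 0, 0], "turn": [0, -0.12, 0], "jaw": 1}]}}

```text
clock: 5.35
tool_pos: [0.4752, -0.1213, 0.0538]
tool_rot: [0.706, -0.706, -0.033, 0.033]
contact_force: [-0.4, -0.9, -0.4]
gripper_width: 0.0852
```

>>> {"api": "arm_command", "payload": {"increments": [{"dp": [0, 0, 0], "turn": [0, -0.12, 0], "jaw": 1}, {"dp": [0, 0, 0], "turn": [0, -0.12, 0], "jaw": 1}, {"dp": [0, 0, 0], "turn": [0, -0.12, 0], "jaw": 1}, {"dp": [0, 0, 0], "turn": [0, -0.12, 0], "jaw": 1}, {"dp": [0, 0, 0], "turn": [0, -0.12, 0], "jaw": 1}]}}

```text
clock: 5.77
tool_pos: [0.4752, -0.1214, 0.0538]
tool_rot: [0.665, -0.665, -0.24, 0.24]
contact_force: [-0.1, -0.5, -0.4]
gripper_width: 0.0853
```

>>> {"api": "arm_command", "payload": {"increments": [{"dp": [0, 0, 0], "turn": [0, -0.12, 0], "jaw": 1}, {"dp": [0, 0, 0], "turn": [0, -0.12, 0], "jaw": 1}, {"dp": [0, 0, 0], "turn": [0, -0.12, 0], "jaw": 1}, {"dp": [0, 0, 0], "turn": [0, -0.12, 0], "jaw": 1}, {"dp": [0, 0, 0], "turn": [0, -0.12, 0], "jaw": 1}]}}

```text
clock: 6.18
tool_pos: [0.4752, -0.1214, 0.0538]
tool_rot: [0.564, -0.564, -0.426, 0.426]
contact_force: [-0.8, -0.8, -1.3]
gripper_width: 0.0853
```

>>> {"api": "arm_command", "payload": {"increments": [{"dp": [0, 0, 0], "turn": [0, -0.12, 0], "jaw": 1}, {"dp": [0, 0, 0], "turn": [0, -0.12, 0], "jaw": 1}, {"dp": [0, 0, 0], "turn": [0, -0.12, 0], "jaw": 1}, {"dp": [0, 0, 0], "turn": [0, -0.12, 0], "jaw": 1}, {"dp": [0, 0, 0], "turn": [0, -0.12, 0], "jaw": 1}]}}

```text
clock: 6.6
tool_pos: [0.4752, -0.1214, 0.0538]
tool_rot: [0.413, -0.413, -0.574, 0.574]
contact_force: [-0.2, 0.2, -0.4]
gripper_width: 0.0855
```

>>> {"api": "arm_command", "payload": {"increments": [{"dp": [0, 0, 0], "turn": [0, -0.062, 0], "jaw": 1}, {"dp": [0, 0, 0], "turn": [0, 0, 0], "jaw": 1}, {"dp": [0, 0, 0], "turn": [0, 0, 0], "jaw": 1}]}}

```text
clock: 6.85
tool_pos: [0.4751, -0.1214, 0.0536]
tool_rot: [-0.398, 0.397, 0.585, -0.585]
contact_force: [0.3, 0.6, -0.2]
gripper_width: 0.0852
```

```bash
python3 - <<'E'
from h import *
np.set_printoptions(precision=4,suppress=True)
s=get_state();T=T_tool(s);print(s['clock'],s['tool_pos'],yawphi(T),s['q'])
im,d=camera('wrist');save(im,'w3.png',1.4);np.savez('w3.npz',im=im,d=d)
P=cloud('wrist',d,s)
m=(P[...,2]>.028)&(P[...,2]<.039);m[:,:180]=0;m[:,370:]=0
c,sz,a=cv2.minAreaRect((P[m][:,:2]*1000).astype(np.float32));print('hub top rect',c,sz,a)
Q=(P[m]-T[:3,3])@T[:3,:3]*1000
print(m.sum(),Q.min(0),Q.max(0),np.median(P[m][:,2]))
E
```

```text
6.85 [ 0.4751 -0.1214  0.0536] 1.9473000734700088 [ 0.9884  0.6841 -1.0101  2.05    0.787   0.8559  1.4639]
hub top rect (474.7065124511719, -120.70513916015625) (44.946189880371094, 44.26487350463867) 20.943809509277344
6007 [-21.5277  21.1586 -22.3466] [23.1184 25.6402 22.8143] 0.03010238270797541
```

View pics/w3.png

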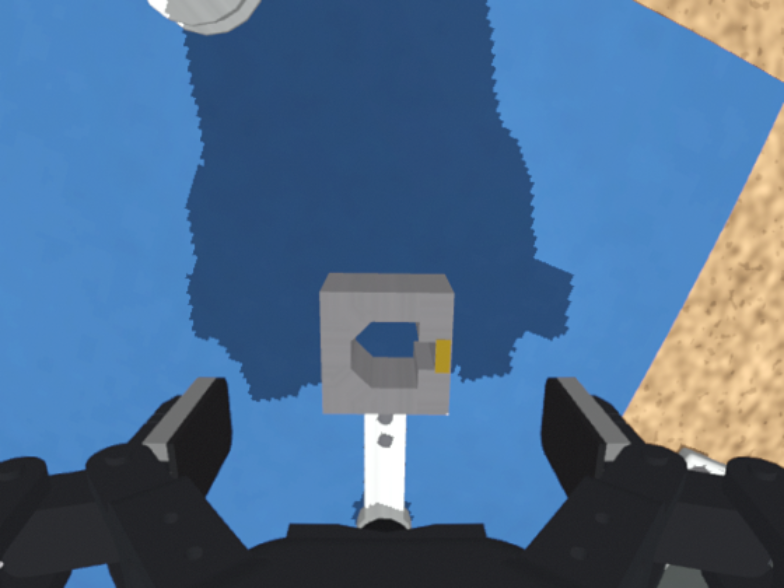

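>>> {"api": "arm_command", "payload": {"increments": [{"dp": [0, 20, 0], "turn": [0, 0, 0], "jaw": 1}, {"dp": [0, 15, 0], "turn": [0, 0, 0], "jaw": 1}, {"dp": [0, 8, 0], "turn": [0, 0, 0], "jaw": 1}, {"dp": [0, 4, 0], "turn": [0, 0, 0], "jaw": 1}, {"dp": [0, 2, 0], "turn": [0, 0, 0], "jaw": 0.7}]}}

```text
clock: 7.32
tool_pos: [0.4752, -0.1211, 0.0046]
tool_rot: [0.397, -0.397, -0.585, 0.585]
contact_force: [-1.0, -0.1, 0.2]
gripper_width: 0.0757
```

>>> {"api": "arm_command", "payload": {"increments": [{"dp": [0, 0, 0], "turn": [0, 0, 0], "jaw": 0.3}, {"dp": [0, 0, 0], "turn": [0, 0, 0], "jaw": 0}, {"dp": [0, 0, 0], "turn": [0, 0, 0], "jaw": 0}, {"dp": [0, 0, 0], "turn": [0, 0, 0], "jaw": 0}, {"dp": [0, 0, 0], "turn": [0, 0, 0], "jaw": 0}]}}

```text
clock: 7.73
tool_pos: [0.4756, -0.1214, 0.0056]
tool_rot: [-0.397, 0.397, 0.585, -0.585]
contact_force: [-3.2, 0.9, 9.7]
gripper_width: 0.0433
```

>>> {"api": "arm_command", "payload": {"increments": [{"dp": [0, -10, 0], "turn": [0, 0, 0], "jaw": 0}, {"dp": [0, -25, 0], "turn": [0, 0, 0], "jaw": 0}, {"dp": [0, -35, 0], "turn": [0, 0.05, 0], "jaw": 0}, {"dp": [0, -35, 0], "turn": [0, 0.1, 0], "jaw": 0}, {"dp": [0, -35, 0], "turn": [0, 0.12, 0], "jaw": 0}]}}

```text
clock: 8.15
tool_pos: [0.4746, -0.1207, 0.1467]
tool_rot: [-0.473, 0.472, 0.526, -0.526]
contact_force: [0.9, -1.3, -3.8]
gripper_width: 0.0429
```

>>> {"api": "arm_command", "payload": {"increments": [{"dp": [0, -20, 0], "turn": [0, 0.12, 0], "jaw": 0}, {"dp": [0, -5, 0], "turn": [0, 0.12, 0], "jaw": 0}, {"dp": [0, 0, 0], "turn": [0, 0.12, 0], "jaw": 0}, {"dp": [0, 0, 0], "turn": [0, 0.12, 0], "jaw": 0}, {"dp": [0, 0, 0], "turn": [0, 0.12, 0], "jaw": 0}]}}

```text
clock: 8.57
tool_pos: [0.4749, -0.1212, 0.1707]
tool_rot: [-0.607, 0.608, 0.362, -0.362]
contact_force: [0.7, 0.7, -3.7]
gripper_width: 0.0426
```

>>> {"api": "arm_command", "payload": {"increments": [{"dp": [0, 0, 0], "turn": [0, 0.12, 0], "jaw": 0}, {"dp": [0, 0, 0], "turn": [0, 0.12, 0], "jaw": 0}, {"dp": [0, 0, 0], "turn": [0, 0.12, 0], "jaw": 0}, {"dp": [0, 0, 0], "turn": [0, 0.12, 0], "jaw": 0}, {"dp": [0, 0, 0], "turn": [0, 0.12, 0], "jaw": 0}]}}

```text
clock: 8.98
tool_pos: [0.475, -0.1209, 0.1704]
tool_rot: [0.687, -0.687, -0.166, 0.166]
contact_force: [-0.3, 0.3, -2.5]
gripper_width: 0.0428
```

>>> {"api": "arm_command", "payload": {"increments": [{"dp": [0, 0, 0], "turn": [0, 0.12, 0], "jaw": 0}, {"dp": [0, 0, 0], "turn": [0, 0.12, 0], "jaw": 0}, {"dp": [0, 0, 0], "turn": [0, 0.12, 0], "jaw": 0}, {"dp": [0, 0, 0], "turn": [0, 0.12, 0], "jaw": 0}, {"dp": [0, 0, 0], "turn": [0, 0.08, 0], "jaw": 0}]}}

```text
clock: 9.4
tool_pos: [0.475, -0.1208, 0.1705]
tool_rot: [0.707, -0.706, 0.03, -0.031]
contact_force: [-0.8, -0.8, -3.2]
gripper_width: 0.0432
```

>>> {"api": "arm_command", "payload": {"increments": [{"dp": [-3, 0, 25], "turn": [0, 0, 0], "jaw": 0}, {"dp": [-3, 0, 38], "turn": [0, 0, 0], "jaw": 0}, {"dp": [-3, 0, 38], "turn": [0, 0, 0], "jaw": 0}, {"dp": [-3, 0, 38], "turn": [0, 0, 0], "jaw": 0}, {"dp": [-3, 0, 35], "turn": [0, 0, 0], "jaw": 0}]}}

```text
clock: 9.82
tool_pos: [0.4735, 0.0556, 0.1706]
tool_rot: [0.707, -0.706, 0.028, -0.028]
contact_force: [1.2, 0.5, -3.3]
gripper_width: 0.0426
```

>>> {"api": "arm_command", "payload": {"increments": [{"dp": [-3, 0, 25], "turn": [0, 0, 0], "jaw": 0}, {"dp": [0, 0, 12], "turn": [0, 0, 0], "jaw": 0}, {"dp": [0, 0, 4], "turn": [0, 0, 0], "jaw": 0}, {"dp": [0, 0, 0], "turn": [0, 0, 0], "jaw": 0}, {"dp": [0, 0, 0], "turn": [0, 0, 0], "jaw": 0}]}}

```text
clock: 10.23
tool_pos: [0.4743, 0.0938, 0.17]
tool_rot: [-0.706, 0.707, -0.028, 0.028]
contact_force: [0.8, -1.5, -2.7]
gripper_width: 0.043
```

```bash
python3 - <<'E'
from h import *
np.set_printoptions(precision=4,suppress=True)
s=get_state();T=T_tool(s);print(s['clock'],s['tool_pos'],yawphi(T),s['q'],T[:3,1])
im,d=camera('wrist');save(im,'w4.png',1.4);np.savez('w4.npz',im=im,d=d,T=T)
for q in ['shaft_tip','lever_b_hub']:
    for r in mark_of('wrist',q): print(q,r['conf'],np.array(r['at']))
E
```

```text
10.2333 [0.4743 0.0938 0.17  ] -0.08029825545048416 [ 0.4466  0.3423 -0.8274  1.9967  0.3129  0.9325 -0.6218] [-0.0002 -0.0002 -1.    ]
shaft_tip 0.58 [423.5 228.3]
lever_b_hub 0.95 [276.4 284.6]
```

View pics/w4.png

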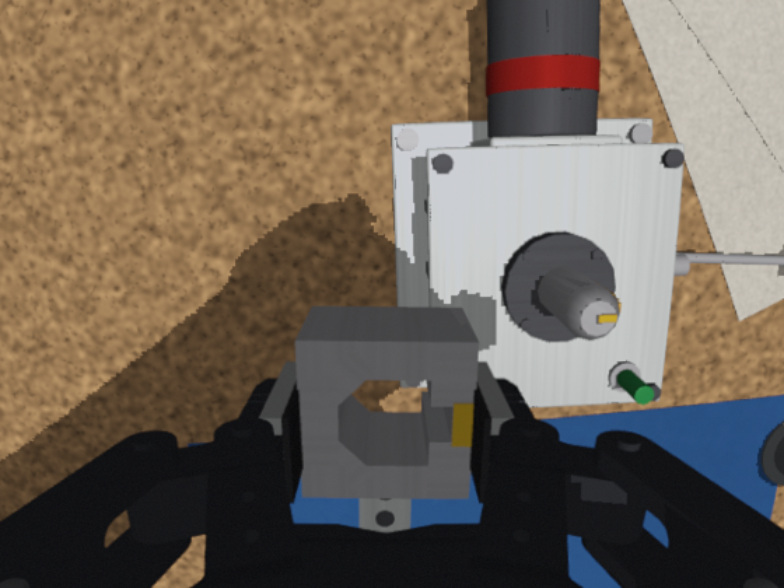

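```bash
cat > meas.py <<'E'
from h import *
np.set_printoptions(precision=2,suppress=True)
def meas(f,tipbox=(190,300,340,480),hubbox=(215,370,200,350)):
    w=np.load(f);im,d,T=w['im'],w['d'],w['T']
    H=np.array(camera_model('wrist')['hand_eye'])
    m=camera_model('wrist');fo=210/np.tan(np.radians(m['vertical_fov'])/2)
    K=np.array([[fo,0,m['cx']],[0,fo,m['cy']],[0,0,1]])
    v,u=np.mgrid[0:420,0:560]
    n=cv2.undistortPoints(np.c_[u.ravel(),v.ravel()].astype(float).reshape(-1,1,2),K,np.array(m['D'])).reshape(-1,2)
    C=np.c_[n[:,0],-n[:,1],-np.ones(len(n))]*d.ravel()[:,None]
    Q=((C@H[:3,:3].T+H[:3,3])*1000).reshape(420,560,3)   # tool frame mm
    zt=T[2,3]*1000
    W=zt-Q[...,1]  # height, mm (tool vertical)
    def box(b): 
        k=np.zeros((420,560),bool);k[b[0]:b[1],b[2]:b[3]]=1;return k
    t=box(tipbox)&(W>121.5)&(W<131)
    if t.sum()>20:
        pts=Q[t]; c,r=cv2.minEnclosingCircle(pts[:,[0,2]].astype(np.float32))
        print('tip cap',t.sum(),'h',np.median(W[t]),'circle',c,r,'mean',pts.mean(0))
        hsv=cv2.cvtColor(im,cv2.COLOR_RGB2HSV)
        y=t&(hsv[...,0]>12)&(hsv[...,0]<35)&(hsv[...,1]>110)
        py=Q[y]; print('yellow',y.sum(),py.mean(0), 'ang vs circle', np.arctan2(py[:,2].mean()-c[1],py[:,0].mean()-c[0]))
        X=py[:,[0,2]]-py[:,[0,2]].mean(0);print('pca ang',(lambda v:np.arctan2(v[1],v[0]))(np.linalg.svd(X)[2][0]))
    for lo,hi in((97,106),(106,116),(112,119)):
        t=box(tipbox)&(W>lo)&(W<hi)
        p=Q[t][:,[0,2]]
        from scipy.optimize import least_squares
        if t.sum()>30:
            rr=least_squares(lambda a:np.hypot(p[:,0]-a[0],p[:,1]-a[1])-11,np.median(p,0)+[0,-8],loss='soft_l1',f_scale=.4)
            print('shaft side',lo,hi,t.sum(),rr.x,np.abs(rr.fun).mean())
    hb=box(hubbox); top=Q[...,1]
    k=hb&(top<-18)&(top>-40)&(np.abs(Q[...,0])<26)&(np.abs(Q[...,2])<28)
    med=np.median(top[k]); k&=np.abs(top-med)<2
    c,sz,a=cv2.minAreaRect(Q[k][:,[0,2]].astype(np.float32));print('hub top y',med,c,sz,a)
    A=np.c_[Q[k][:,0],Q[k][:,2],np.ones(k.sum())];co=np.linalg.lstsq(A,Q[k][:,1],rcond=None)[0];print('hub tilt slopes',co)
    return Q,W,im,d,T
if __name__=='__main__':
    import sys; meas(sys.argv[1])
E
python3 meas.py w4.npz
```

```text
tip cap 858 h 124.78359264070372 circle (80.51753234863281, 9.62095832824707) 10.07964038848877 mean [79.59 45.57  9.9 ]
yellow 67 [84.34 44.36  8.99] ang vs circle -0.16296823661224355
pca ang 0.04066757960842397
shaft side 97 106 218 [81.4   8.71] 0.30287586489777113
shaft side 106 116 285 [81.51  8.78] 0.4103541353638479
shaft side 112 119 223 [81.43  8.73] 0.27058779715292924
hub top y -24.464601066702645 (-0.1263427734375, 2.609567642211914) (45.43056869506836, 51.37160873413086) 89.22940063476562
hub tilt slopes [ -0.    -0.   -24.41]
```

```bash
cat > meas2.py <<'E'
from meas import *
import sys
Q,W,im,d,T=meas(sys.argv[1])
hsv=cv2.cvtColor(im,cv2.COLOR_RGB2HSV)
br=(hsv[...,0]>8)&(hsv[...,0]<38)&(hsv[...,1]>90)&(W>78)&(W<121);br[:190]=0;br[300:]=0;br[:,:340]=0
print('key',br.sum(),Q[br].mean(0) if br.any() else '', [tuple(np.round(p,1)) for p in Q[br][::8]])
t=(W>124)&(W<127);t[:190]=0;t[300:]=0;t[:,:340]=0
c,r=cv2.minEnclosingCircle(Q[t][:,[0,2]].astype(np.float32));print('cap',t.sum(),c,r)
y=t&(hsv[...,0]>12)&(hsv[...,0]<35)&(hsv[...,1]>110);p=Q[y][:,[0,2]];print('yellow ext',p.min(0),p.max(0),p.mean(0))
# hub top: rows/cols
med=-24.46 if len(sys.argv)<3 else float(sys.argv[2])
k=np.abs(Q[...,1]-med)<1.0;k[:,:195]=0;k[:,355:]=0
for zz in range(-24,29,4):
    s=k&(np.abs(Q[...,2]-zz)<1); print(zz,s.sum(),Q[s][:,0].min() if s.any() else 0,Q[s][:,0].max() if s.any() else 0,end=' | ')
print()
for xx in (-19,-17,17,19):
    s=k&(np.abs(Q[...,0]-xx)<1)&(np.abs(Q[...,2])<30); print(xx,s.sum(),Q[s][:,2].min(),Q[s][:,2].max())
# bore edge: non-top pixels inside
ins=(np.abs(Q[...,1]-med)>=1.0)
v=im[...,:].copy(); v[k]=[255,0,0]; cv2.imwrite('pics/mask_'+sys.argv[1][:-4]+'.png',cv2.resize(v[200:380,180:500,::-1],None,fx=2.4,fy=2.4))
yl=k&(hsv[...,0]>15)&(hsv[...,0]<35)&(hsv[...,1]>110);print('hub yellow',yl.sum(),Q[yl].mean(0),Q[yl].min(0),Q[yl].max(0))
E
python3 meas2.py w4.npz
```

```text
tip cap 858 h 124.78359264070372 circle (80.51753234863281, 9.62095832824707) 10.07964038848877 mean [79.59 45.57  9.9 ]
yellow 67 [84.34 44.36  8.99] ang vs circle -0.16296823661224355
pca ang 0.04066757960842397
shaft side 97 106 218 [81.4   8.71] 0.30287586489777113
shaft side 106 116 285 [81.51  8.78] 0.4103541353638479
shaft side 112 119 223 [81.43  8.73] 0.27058779715292924
hub top y -24.464601066702645 (-0.1263427734375, 2.609567642211914) (45.43056869506836, 51.37160873413086) 89.22940063476562
hub tilt slopes [ -0.    -0.   -24.41]
key 13 [100.31  63.39  -1.03] [(np.float64(95.2), np.float64(68.3), np.float64(13.4)), (np.float64(95.2), np.float64(58.4), np.float64(8.8))]
cap 586 (79.98445892333984, 9.528508186340332) 8.497836112976074
yellow ext [80.77  7.35] [88.11 10.33] [84.31  8.97]
-24 0 0 0 | -20 100 -20.809576603897444 22.20942535055511 | -16 509 -21.823659978652287 22.035380514197893 | -12 498 -21.551125542671965 22.136589025571027 | -8 369 -21.086852999082552 21.960217123774875 | -4 278 -21.021442741532084 22.13179296913865 | 0 186 -20.930506794754965 22.206648032531177 | 4 196 -20.689700208930944 22.325933538182685 | 8 271 -21.276278888132634 22.376959790516967 | 12 432 -27.38550030749731 27.59684246150294 | 16 660 -21.58041460191917 22.493641244270073 | 20 660 -21.3777422589199 22.72262959691565 | 24 663 -21.19757501597563 22.763372055392306 | 28 0 0 0 | 
-19 586 -19.23286286663925 25.394369028559794
-17 602 -19.43802739033326 25.282167109199776
17 553 -19.987479057270203 24.884501464148535
19 574 -20.010070226566743 24.679333078691496
hub yellow 379 [ 19.6  -24.81   2.93] [ 17.07 -25.46  -3.52] [ 22.33 -23.56   8.69]
```

View pics/mask_w4.png

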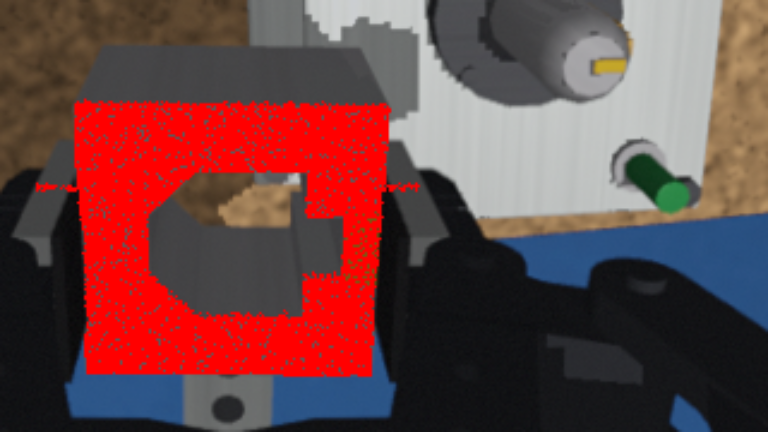

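>>> {"api": "arm_command", "payload": {"increments": [{"dp": [20, 0, -10], "turn": [0, 0, 0], "jaw": 0}, {"dp": [30, 0, -15], "turn": [0, 0, 0], "jaw": 0}, {"dp": [21, 0, -10], "turn": [0, 0, 0], "jaw": 0}, {"dp": [10, 0, -5], "turn": [0, 0, 0], "jaw": 0}, {"dp": [0, 0, 0], "turn": [0, 0, 0], "jaw": 0}]}}

```text
clock: 10.8
tool_pos: [0.5535, 0.0457, 0.1694]
tool_rot: [0.707, -0.706, 0.03, -0.029]
contact_force: [-0.6, -0.8, -3.9]
gripper_width: 0.0431
```

>>> {"api": "arm_command", "payload": {"increments": [{"dp": [0, 0, 0], "turn": [0, 0, 0], "jaw": 0}, {"dp": [0, 0, 0], "turn": [0, 0, 0], "jaw": 0}, {"dp": [0, 0, 0], "turn": [0, 0, 0], "jaw": 0}]}}

```text
clock: 11.05
tool_pos: [0.5513, 0.0485, 0.1699]
tool_rot: [-0.707, 0.707, -0.028, 0.028]
contact_force: [0.7, -0.1, -3.6]
gripper_width: 0.0428
```

```bash
python3 - <<'E'
from h import *
np.set_printoptions(precision=4,suppress=True)
s=get_state();T=T_tool(s);print(s['clock'],s['tool_pos'],yawphi(T),s['q'],T[:3,1])
im,d=camera('wrist');save(im,'w5.png',1.4);np.savez('w5.npz',im=im,d=d,T=T)
E
sed -i 's/br\[:190\]=0;br\[300:\]=0;br\[:,:340\]=0/br[:50]=0;br[250:]=0;br[:,:200]=0;br[:,350:]=0/; s/t\[:190\]=0;t\[300:\]=0;t\[:,:340\]=0/t[:50]=0;t[250:]=0;t[:,:200]=0;t[:,350:]=0/; s/meas(sys.argv\[1\])/meas(sys.argv[1],(50,250,200,350))/' meas2.py
python3 meas2.py w5.npz
```

```text
11.05 [0.5513 0.0485 0.1699] -0.07922768837051683 [ 0.4615  0.4641 -0.7679  1.8333  0.3793  0.997  -0.5431] [-0.0002 -0.0001 -1.    ]
tip cap 1043 h 124.64958034776163 circle (0.7463458776473999, 48.39020538330078) 9.87023639678955 mean [ 0.77 45.53 48.23]
yellow 94 [ 4.35 44.49 47.89] ang vs circle -0.13781069127767154
pca ang -3.0828232957815653
shaft side 97 106 42 [ 3.03 48.  ] 0.8302340692400646
shaft side 106 116 123 [ 2.79 47.5 ] 1.0206470582626088
shaft side 112 119 61 [ 0.73 47.54] 0.5130203431992456
hub top y -24.441736016439716 (-0.04234504699707031, 2.5726375579833984) (45.75644302368164, 51.4100456237793) 89.02336120605469
hub tilt slopes [ -0.    -0.   -24.38]
key 139 [13.7  62.2  49.02] [(np.float64(12.0), np.float64(79.4), np.float64(52.0)), (np.float64(12.1), np.float64(70.4), np.float64(52.1)), (np.float64(11.8), np.float64(64.8), np.float64(52.0)), (np.float64(11.2), np.float64(63.6), np.float64(51.5)), (np.float64(15.5), np.float64(63.8), np.float64(51.5)), (np.float64(15.4), np.float64(62.2), np.float64(51.1)), (np.float64(15.4), np.float64(62.0), np.float64(50.6
[... 892 characters left out ...]
57 | -8 362 -20.99809266258682 21.95636109975702 | -4 286 -20.98103996505208 21.978531293460776 | 0 196 -20.946646564900405 22.293829274683112 | 4 197 -20.72963250994453 22.37093600787503 | 8 256 -21.25519176360723 22.25689435693679 | 12 425 -27.35646552282125 27.527796407298542 | 16 633 -21.657281036436935 22.576783218364596 | 20 661 -21.40620345352248 22.6749100802685 | 24 666 -21.27182148345615 22.733049036538752 | 28 0 0 0 | 
-19 598 -19.26930684919183 25.471068995696914
-17 604 -19.476413290672014 25.175933368656583
17 532 -19.91458853940492 24.724084175123348
19 571 -19.54125221538272 24.850853887723165
hub yellow 379 [ 19.76 -24.76   2.66] [ 17.06 -25.46  -3.7 ] [ 22.37 -23.53   8.86]
```

View pics/w5.png

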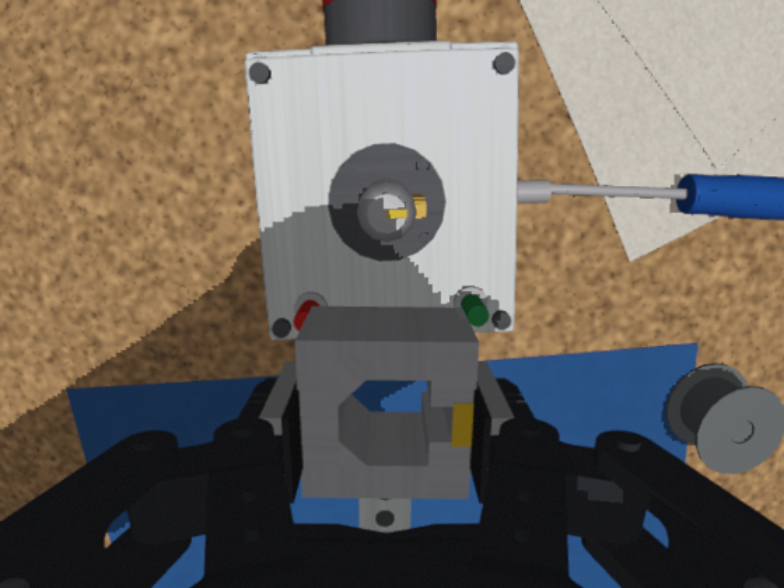

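>>> {"api": "arm_command", "payload": {"increments": [{"dp": [0.5, 0, 10], "turn": [0, -0.015, 0], "jaw": 0}, {"dp": [0, 8, 20], "turn": [0, 0, 0], "jaw": 0}, {"dp": [0, 15, 11], "turn": [0, 0, 0], "jaw": 0}, {"dp": [0, 9, 4.6], "turn": [0, 0, 0], "jaw": 0}, {"dp": [0, 2, 0], "turn": [0, 0, 0], "jaw": 0}]}}

```text
clock: 11.52
tool_pos: [0.5546, 0.0951, 0.1344]
tool_rot: [0.707, -0.707, 0.023, -0.021]
contact_force: [0.0, -0.2, -3.4]
gripper_width: 0.0428
```

>>> {"api": "arm_command", "payload": {"increments": [{"dp": [0, 0, 0], "turn": [0, 0, 0], "jaw": 0}, {"dp": [0, 0, 0], "turn": [0, 0, 0], "jaw": 0}, {"dp": [0, 0, 0], "turn": [0, 0, 0], "jaw": 0}]}}

```text
clock: 11.77
tool_pos: [0.5559, 0.0929, 0.1364]
tool_rot: [-0.707, 0.707, -0.023, 0.023]
contact_force: [0.9, -0.3, -2.7]
gripper_width: 0.0428
```

```bash
cat > snap.py <<'E'
from h import *
import sys
np.set_printoptions(precision=4,suppress=True)
n=sys.argv[1];s=get_state();T=T_tool(s);print(s['clock'],np.array(s['tool_pos']),yawphi(T),np.array(s['q']),np.array(s['contact_force']),np.array(s['torque']))
im,d=camera('wrist');np.savez(n+'.npz',im=im,d=d,T=T)
cv2.imwrite('pics/'+n+'.png',cv2.resize(im[150:390,120:440,::-1],None,fx=2.4,fy=2.4,interpolation=cv2.INTER_CUBIC))
E
python3 snap.py w6
```

```text
11.7667 [0.5559 0.0929 0.1364] -0.06581998562956151 [ 0.3574  0.5265 -0.7462  1.8347  0.4335  0.9495 -0.6457] [ 0.9274 -0.2756 -2.6886] [ 0.0515 -0.018   0.0072]
```

View pics/w6.png

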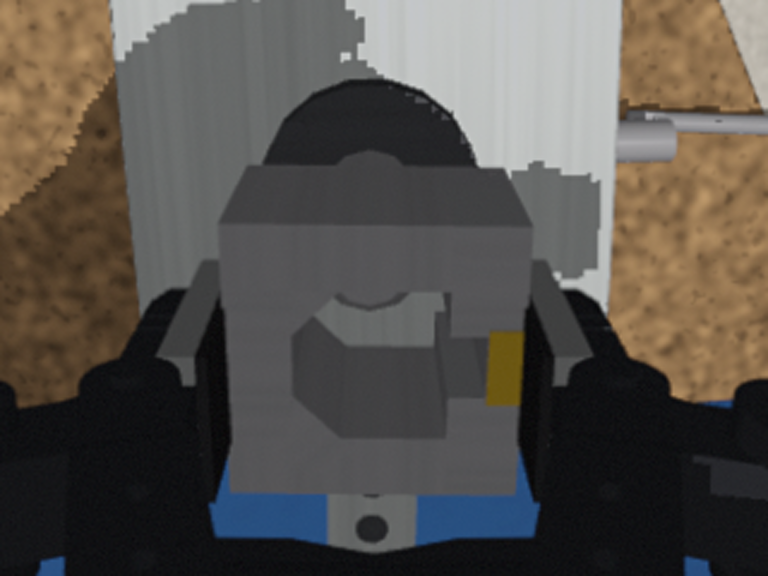

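>>> {"api": "arm_command", "payload": {"increments": [{"dp": [0, 5, 0], "turn": [0, 0, 0], "jaw": 0}, {"dp": [0, 4, 0], "turn": [0, 0, 0], "jaw": 0}, {"dp": [0, 3, 0], "turn": [0, 0, 0], "jaw": 0}, {"dp": [0, 3, 0], "turn": [0, 0, 0], "jaw": 0}]}}

```text
clock: 12.15
tool_pos: [0.5555, 0.0934, 0.1203]
tool_rot: [0.707, -0.707, 0.023, -0.023]
contact_force: [-0.6, 0.2, -3.4]
gripper_width: 0.0426
```

>>> {"api": "arm_command", "payload": {"increments": [{"dp": [0, 3, 0], "turn": [0, 0, 0], "jaw": 0}]}}

```text
clock: 12.23
tool_pos: [0.5555, 0.0935, 0.1174]
tool_rot: [0.707, -0.707, 0.023, -0.023]
contact_force: [-0.1, -0.3, -3.4]
gripper_width: 0.043
```

>>> {"api": "arm_command", "payload": {"increments": [{"dp": [0, 3, 0], "turn": [0, 0, 0], "jaw": 0}, {"dp": [0, 2, 0], "turn": [0, 0, 0], "jaw": 0}, {"dp": [0, 2, 0], "turn": [0, 0, 0], "jaw": 0}]}}

```text
clock: 12.48
tool_pos: [0.5555, 0.0936, 0.1105]
tool_rot: [0.707, -0.707, 0.023, -0.023]
contact_force: [-0.7, 0.4, -3.1]
gripper_width: 0.0431
```

>>> {"api": "arm_command", "payload": {"increments": [{"dp": [0, 2, 0], "turn": [0, 0, 0], "jaw": 0}, {"dp": [0, 2, 0], "turn": [0, 0, 0], "jaw": 0}]}}

```text
clock: 12.65
tool_pos: [0.5556, 0.0936, 0.1066]
tool_rot: [0.707, -0.707, 0.023, -0.023]
contact_force: [-0.4, 0.2, -4.3]
gripper_width: 0.0427
```

>>> {"api": "arm_command", "payload": {"increments": [{"dp": [0, 3, 0], "turn": [0, 0, 0], "jaw": 0}, {"dp": [0, 4, 0], "turn": [0, 0, 0], "jaw": 0}, {"dp": [0, 4, 0], "turn": [0, 0, 0], "jaw": 0}]}}

```text
clock: 12.9
tool_pos: [0.5556, 0.0935, 0.0954]
tool_rot: [0.707, -0.707, 0.023, -0.023]
contact_force: [0.3, 0.3, -3.6]
gripper_width: 0.043
```

>>> {"api": "arm_command", "payload": {"increments": [{"dp": [0, 4, 0], "turn": [0, 0, 0], "jaw": 0}, {"dp": [0, 3, 0], "turn": [0, 0, 0], "jaw": 0}, {"dp": [0, 3, 0], "turn": [0, 0, 0], "jaw": 0}]}}

```text
clock: 13.15
tool_pos: [0.5556, 0.0936, 0.0855]
tool_rot: [0.707, -0.707, 0.023, -0.023]
contact_force: [-12.5, -3.5, 67.6]
gripper_width: 0.0432
```

>>> {"api": "arm_command", "payload": {"increments": [{"dp": [0, 1, 0], "turn": [0, 0, 0], "jaw": 0}, {"dp": [0, 1, 0], "turn": [0, 0, 0], "jaw": 0}]}}

```text
clock: 13.32
tool_pos: [0.5556, 0.0936, 0.0855]
tool_rot: [-0.706, 0.707, -0.023, 0.023]
contact_force: [-23.7, -9.0, 60.1]
gripper_width: 0.0427
```

>>> {"api": "arm_command", "payload": {"increments": [{"dp": [0, -3, 0], "turn": [0, 0, 0], "jaw": 0}, {"dp": [0, 0, 0], "turn": [0, 0, 0], "jaw": 0}]}}

```text
clock: 13.48
tool_pos: [0.5559, 0.0937, 0.0873]
tool_rot: [0.707, -0.707, 0.023, -0.023]
contact_force: [-0.4, 0.2, -3.2]
gripper_width: 0.0431
```

```bash
python3 snap.py w7; python3 meas2.py w7.npz | grep -E "hub|tip"
```

```text
13.4833 [0.5559 0.0937 0.0873] -0.0649356170202547 [ 0.3202  0.5928 -0.7026  1.8641  0.4945  0.8651 -0.693 ] [-0.3884  0.2444 -3.2138] [ 0.0347 -0.0355  0.031 ]
hub top y -24.691635988955024 (0.09021759033203125, 2.598712921142578) (45.56471252441406, 51.526119232177734) 89.70591735839844
hub tilt slopes [ -0.   -0.  -24.4]Traceback (most recent call last):
  File "meas2.py", line 9, in <module>
    y=t&(hsv[...,0]>12)&(hsv[...,0]<35)&(hsv[...,1]>110);p=Q[y][:,[0,2]];print('yellow ext',p.min(0),p.max(0),p.mean(0))
                                                                                            ~~~~~^^^
    return umr_minimum(a, axis, None, out, keepdims, initial, where)
ValueError: zero-size array to reduction operation minimum which has no identity
```

View pics/w7.png

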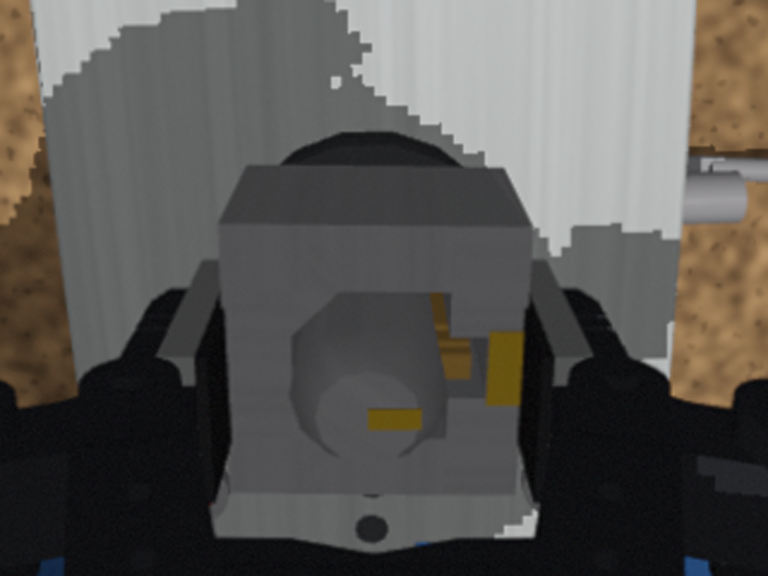

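>>> {"api": "arm_command", "payload": {"increments": [{"dp": [0, 1.5, 0], "turn": [0, 0, 0], "jaw": 0}, {"dp": [0, 0, 0], "turn": [0, 0, 0], "jaw": 0}, {"dp": [0, 0, 0], "turn": [0, 0, 0], "jaw": 0.7}, {"dp": [0, 0, 0], "turn": [0, 0, 0], "jaw": 0.9}, {"dp": [0, 0, 0], "turn": [0, 0, 0], "jaw": 0.9}]}}

```text
clock: 13.95
tool_pos: [0.5556, 0.0936, 0.0851]
tool_rot: [0.707, -0.707, 0.023, -0.023]
contact_force: [-0.1, -0.1, -1.0]
gripper_width: 0.0763
```

```bash
python3 snap.py w8; python3 meas2.py w8.npz 2>/dev/null| grep -E "hub|tip"
```

```text
13.95 [0.5556 0.0936 0.0851] -0.06500582926351804 [ 0.3189  0.596  -0.7008  1.8652  0.4966  0.8622 -0.6946] [-0.1029 -0.1099 -1.0296] [ 0.0038  0.0275 -0.0071]
hub top y -25.151268591298418 (0.6762237548828125, 2.7342529296875) (45.30208206176758, 44.46895217895508) 89.38944244384766
hub tilt slopes [ -0.     0.   -25.02]
```

View pics/w8.png

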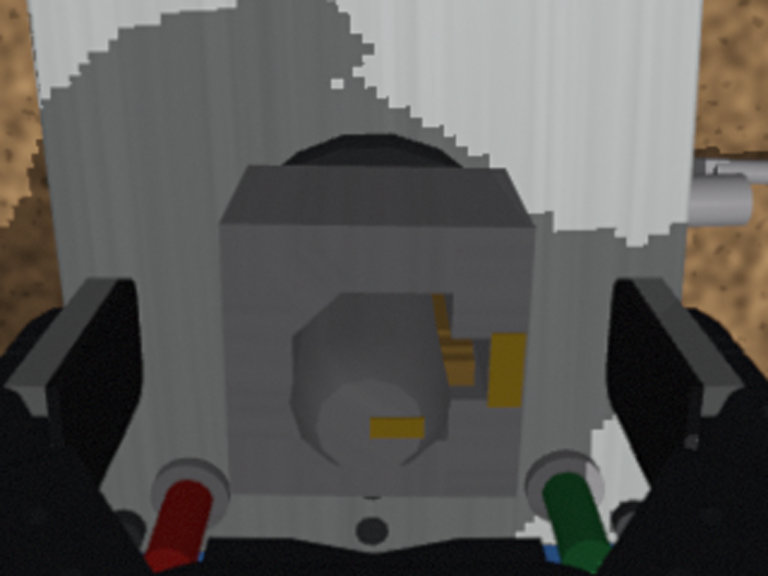

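>>> {"api": "arm_command", "payload": {"increments": [{"dp": [0, -15, 0], "turn": [0, 0, 0], "jaw": 1}, {"dp": [0, -30, 0], "turn": [0, 0, 0], "jaw": 1}, {"dp": [0, -30, 0], "turn": [0, 0, 0], "jaw": 1}, {"dp": [0, -10, -15], "turn": [0, 0, 0], "jaw": 1}, {"dp": [0, 0, -35], "turn": [0, 0, 0], "jaw": 1}]}}

```text
clock: 14.42
tool_pos: [0.5535, 0.0476, 0.1734]
tool_rot: [0.708, -0.706, 0.019, -0.023]
contact_force: [0.8, -0.1, -0.1]
gripper_width: 0.0856
```

>>> {"api": "arm_command", "payload": {"increments": [{"dp": [0, 0, -25], "turn": [0, 0, 0], "jaw": 1}, {"dp": [0, 0, -12], "turn": [0, 0, 0], "jaw": 1}, {"dp": [0, 0, 0], "turn": [0, 0, 0], "jaw": 1}, {"dp": [0, 0, 0], "turn": [0, 0, 0], "jaw": 1}, {"dp": [0, 0, 0], "turn": [0, 0, 0], "jaw": 1}]}}

```text
clock: 14.83
tool_pos: [0.5499, 0.008, 0.1702]
tool_rot: [0.707, -0.706, 0.023, -0.023]
contact_force: [-0.5, 0.8, 0.4]
gripper_width: 0.0855
```

```bash
sed -i "s#^cv2.imwrite.*#save(im,n+'.png',1.4)#" snap.py; python3 snap.py w9; python3 - <<'E'
from h import *
np.set_printoptions(precision=4,suppress=True)
w=np.load('w9.npz');s=get_state();P=cloud('wrist',w['d'],s);T=w['T']
z=P[...,2]
def rep(n,m,):
    c,r=cv2.minEnclosingCircle((P[m][:,:2]*1000).astype(np.float32));a=np.array([c[0]/1000,c[1]/1000,T[2,3]]);print(n,m.sum(),c,r,'med h',np.median(z[m]),'tool',T[:3,:3].T@(a-T[:3,3])*1000)
m=(z>.128)&(z<.136);m[:, :200]=0;m[:,350:]=0;m[360:]=0;
rep('knob+',m&(P[...,1]<.04))
hsv=cv2.cvtColor(w['im'],cv2.COLOR_RGB2HSV)
for n,(a,b) in dict(green=(45,90),red=(0,8)).items():
    rep(n,(hsv[...,0]>=a)&(hsv[...,0]<=b)&(hsv[...,1]>130)&(z>.091)&(z<.097))
m=(z>.108)&(z<.112)&(P[...,1]>.065)&(P[...,1]<.13)&(abs(P[...,0]-.556)<.035)
print('hub',cv2.minAreaRect((P[m][:,:2]*1000).astype(np.float32)),m.sum(),np.median(z[m]))
m=(z>.1235)&(z<.128)&(P[...,1]>.07)&(P[...,1]<.12)&(abs(P[...,0]-.556)<.025);rep('tip',m)
E
```

```text
14.8333 [0.5499 0.008  0.1702] -0.06384217019686762 [ 0.5381  0.4572 -0.7685  1.8415  0.374   0.9933 -0.4514] [-0.4909  0.7993  0.3738] [0.0117 0.0183 0.0072]
knob+ 1566 (549.545654296875, 7.231623649597168) 12.66625690460205 med h 0.1309137206782864 tool [-0.3491 -0.0005 -0.7496]
green 177 (591.4456787109375, 46.17926025390625) 4.540127754211426 med h 0.09401505588867243 tool [38.9807  0.0244 40.7919]
red 207 (515.921142578125, 49.29450988769531) 4.825458526611328 med h 0.09404218674311982 tool [-36.5887   0.0313  39.0824]
hub ((556.5616455078125, 96.58444213867188), (44.43056869506836, 44.11650085449219), 85.83051300048828) 5473 0.11007918040789508
tip 868 (555.7451171875, 96.3508071899414) 8.502423286437988 med h 0.1250316215766879 tool [ 0.152   0.062  88.5835]
```

View pics/w9.png

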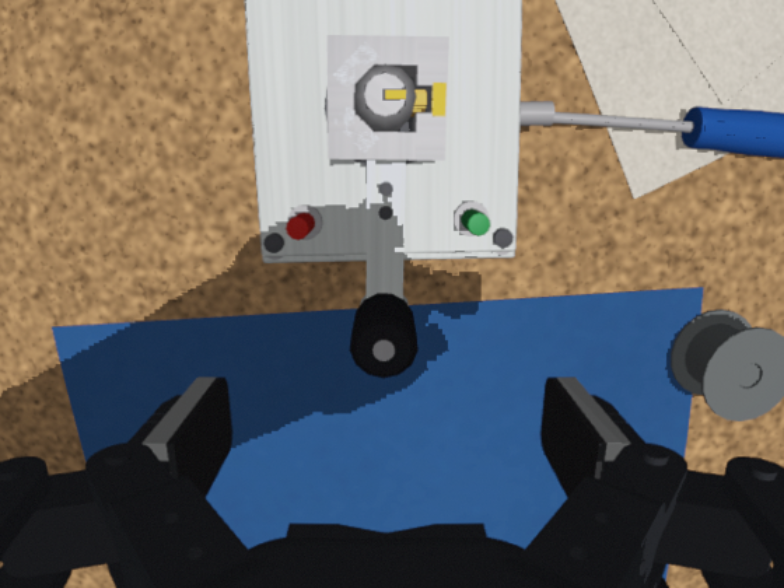

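>>> {"api": "arm_command", "payload": {"increments": [{"dp": [-0.3, 15, -0.7], "turn": [0, 0, 0], "jaw": 1}, {"dp": [0, 25, 0], "turn": [0, 0, 0], "jaw": 1}, {"dp": [0, 18, 0], "turn": [0, 0, 0], "jaw": 1}, {"dp": [0, 8, 0], "turn": [0, 0, 0], "jaw": 0.7}, {"dp": [0, 3, 0], "turn": [0, 0, 0], "jaw": 0.5}]}}

```text
clock: 15.3
tool_pos: [0.549, 0.0071, 0.1002]
tool_rot: [0.707, -0.707, 0.023, -0.022]
contact_force: [-0.0, 0.1, 0.9]
gripper_width: 0.0639
```

>>> {"api": "arm_command", "payload": {"increments": [{"dp": [0, 0, 0], "turn": [0, 0, 0], "jaw": 0.3}, {"dp": [0, 0, 0], "turn": [0, 0, 0], "jaw": 0}, {"dp": [0, 0, 0], "turn": [0, 0, 0], "jaw": 0}, {"dp": [0, 0, 0], "turn": [0, 0, 0], "jaw": 0}, {"dp": [0, 0, 0], "turn": [0, 0, 0], "jaw": 0}]}}

```text
clock: 15.72
tool_pos: [0.55, 0.006, 0.102]
tool_rot: [-0.707, 0.707, -0.023, 0.023]
contact_force: [-0.3, -0.4, 1.7]
gripper_width: 0.0239
```

```bash
python3 snap.py w10; cat > arc.py <<'E'
from h import *
import sys
np.set_printoptions(precision=2,suppress=True)
T=T_tool();p=T[:2,3]*1000
ax=np.array([556.2,96.5]); r=p-ax; R0=np.hypot(*r); a0=np.arctan2(r[1],r[0]); print('R',R0,'ang',a0,'rel gearbox -y',a0+1.612)
N=int(sys.argv[1]);end=float(sys.argv[2])-1.612
prev=p
for i in range(1,N+1):
    a=a0+(end-a0)*i/N; q=ax+R0*np.array([np.cos(a),np.sin(a)]); dw=np.r_[q-prev,0]; print(i,(T[:3,:3].T@dw)[[0,2]]); prev=q
E
python3 arc.py 10 0.45
```

```text
15.7167 [0.55  0.006 0.102] -0.06516807525360421 [ 0.4902  0.5479 -0.7107  1.8907  0.4606  0.871  -0.5175] [-0.2537 -0.3531  1.671 ] [ 0.0515 -0.1138 -0.0158]
R 90.72595717711488 ang -1.6394146141870811 rel gearbox -y -0.02741461418708102
1 [4.33 0.09]
2 [4.32 0.3 ]
3 [4.3 0.5]
4 [4.27 0.71]
5 [4.23 0.91]
6 [4.19 1.11]
7 [4.13 1.31]
8 [4.06 1.5 ]
9 [3.99 1.7 ]
10 [3.9  1.88]
```

>>> {"api": "arm_command", "payload": {"increments": [{"dp": [3, 0, 0.1], "turn": [0, 0, 0], "jaw": 0}, {"dp": [4.3, 0, 0.2], "turn": [0, 0, 0], "jaw": 0}, {"dp": [4.3, 0, 0.4], "turn": [0, 0, 0], "jaw": 0}, {"dp": [4.3, 0, 0.6], "turn": [0, 0, 0], "jaw": 0}, {"dp": [4.3, 0, 0.8], "turn": [0, 0, 0], "jaw": 0}]}}

```text
clock: 16.18
tool_pos: [0.5702, 0.0057, 0.1013]
tool_rot: [-0.706, 0.707, -0.024, 0.023]
contact_force: [-3.7, -6.0, 7.5]
gripper_width: 0.0243
```

>>> {"api": "arm_command", "payload": {"increments": [{"dp": [4.2, 0, 1.0], "turn": [0, 0, 0], "jaw": 0}, {"dp": [4.2, 0, 1.2], "turn": [0, 0, 0], "jaw": 0}, {"dp": [4.1, 0, 1.4], "turn": [0, 0, 0], "jaw": 0}, {"dp": [4, 0, 1.6], "turn": [0, 0, 0], "jaw": 0}]}}

```text
clock: 16.52
tool_pos: [0.5871, 0.0102, 0.1014]
tool_rot: [-0.706, 0.707, -0.024, 0.023]
contact_force: [-3.3, -4.4, 8.8]
gripper_width: 0.0242
```

```bash
python3 arc.py 3 0.45
```

```text
R 91.65433260264632 ang -1.2268907620089706 rel gearbox -y 0.3851092379910295
1 [1.81 0.81]
2 [1.79 0.85]
3 [1.77 0.89]
```

>>> {"api": "arm_command", "payload": {"increments": [{"dp": [1.8, 0, 1.0], "turn": [0, 0, 0], "jaw": 0}, {"dp": [1.8, 0, 1.0], "turn": [0, 0, 0], "jaw": 0}, {"dp": [1.0, 0, 0.5], "turn": [0, 0, 0], "jaw": 0}]}}

```text
clock: 16.77
tool_pos: [0.592, 0.0123, 0.1014]
tool_rot: [-0.706, 0.707, -0.023, 0.023]
contact_force: [-1.8, -6.2, 7.7]
gripper_width: 0.0245
```

>>> {"api": "arm_command", "payload": {"increments": [{"dp": [0.8, 0, 0.4], "turn": [0, 0, 0], "jaw": 0}, {"dp": [0, 0, 0], "turn": [0, 0, 0], "jaw": 0}]}}

```text
clock: 16.93
tool_pos: [0.5924, 0.0124, 0.1013]
tool_rot: [-0.706, 0.707, -0.024, 0.023]
contact_force: [-4.7, -6.0, 8.9]
gripper_width: 0.0237
```

```bash
python3 arc.py 1 0.45
```

```text
R 91.57889353107369 ang -1.1639273117084774 rel gearbox -y 0.4480726882915227
1 [0.16 0.08]
```

>>> {"api": "arm_command", "payload": {"increments": [{"dp": [1.0, 0, 0.5], "turn": [0, 0, 0], "jaw": 0}, {"dp": [0, 0, 0], "turn": [0, 0, 0], "jaw": 0}]}}

```text
clock: 17.1
tool_pos: [0.5928, 0.0125, 0.1012]
tool_rot: [-0.706, 0.707, -0.024, 0.023]
contact_force: [-10.2, -8.2, 13.1]
gripper_width: 0.024
```

>>> {"api": "arm_command", "payload": {"increments": [{"dp": [1.0, 0, 0.5], "turn": [0, 0, 0], "jaw": 0}, {"dp": [0, 0, 0], "turn": [0, 0, 0], "jaw": 0}]}}

```text
clock: 17.27
tool_pos: [0.5932, 0.0126, 0.1011]
tool_rot: [-0.706, 0.708, -0.025, 0.022]
contact_force: [-15.0, -10.9, 17.0]
gripper_width: 0.0242
```

>>> {"api": "arm_command", "payload": {"increments": [{"dp": [0, 0, 0], "turn": [0, 0, 0], "jaw": 0.4}, {"dp": [0, 0, 0], "turn": [0, 0, 0], "jaw": 0.6}, {"dp": [0, 0, 0], "turn": [0, 0, 0], "jaw": 0.8}, {"dp": [0, 0, 0], "turn": [0, 0, 0], "jaw": 0.8}]}}

```text
clock: 17.6
tool_pos: [0.5945, 0.0146, 0.1012]
tool_rot: [0.707, -0.707, 0.023, -0.023]
contact_force: [-0.4, -0.3, -0.0]
gripper_width: 0.0682
```

>>> {"api": "arm_command", "payload": {"increments": [{"dp": [0, -12, 0], "turn": [0, 0, 0], "jaw": 0.8}, {"dp": [0, -25, 0], "turn": [0, 0, 0], "jaw": 0.8}, {"dp": [0, -25, 0], "turn": [0, 0, 0], "jaw": 0.8}, {"dp": [0, -10, 0], "turn": [0, 0, 0], "jaw": 0.8}, {"dp": [0, 0, 0], "turn": [0, 0, 0], "jaw": 0.8}]}}

```text
clock: 18.02
tool_pos: [0.5956, 0.0147, 0.1765]
tool_rot: [0.707, -0.707, 0.021, -0.024]
contact_force: [0.5, -0.5, 0.7]
gripper_width: 0.0686
```

>>> {"api": "arm_command", "payload": {"increments": [{"dp": [0, 0, 0], "turn": [0, 0, 0], "jaw": 0.8}, {"dp": [0, 0, 0], "turn": [0, 0, 0], "jaw": 0.8}, {"dp": [0, 0, 0], "turn": [0, 0, 0], "jaw": 0.8}]}}

```text
clock: 18.27
tool_pos: [0.5939, 0.0143, 0.1725]
tool_rot: [0.707, -0.707, 0.023, -0.022]
contact_force: [-0.2, -0.3, -0.2]
gripper_width: 0.0684
```

```bash
python3 snap.py w11; python3 - <<'E'
from h import *
np.set_printoptions(precision=4,suppress=True)
w=np.load('w11.npz');s=get_state();P=cloud('wrist',w['d'],s);T=w['T']
z=P[...,2]
def rep(n,m,):
    c,r=cv2.minEnclosingCircle((P[m][:,:2]*1000).astype(np.float32));print(n,m.sum(),np.array(c),r,'med h',np.median(z[m]));return np.array(c)
m=(z>.129)&(z<.134);m[:, :200]=0;m[:,350:]=0;m[360:]=0;
k=rep('knob+',m&(P[...,1]<.05))
hsv=cv2.cvtColor(w['im'],cv2.COLOR_RGB2HSV)
c={}
for n,(a,b) in dict(green=(45,90),red=(0,8)).items():
    c[n]=rep(n,(hsv[...,0]>=a)&(hsv[...,0]<=b)&(hsv[...,1]>130)&(z>.091)&(z<.097))
m=(z>.108)&(z<.112)&(P[...,1]>.065)&(P[...,1]<.13)&(abs(P[...,0]-.556)<.035)
print('hub',cv2.minAreaRect((P[m][:,:2]*1000).astype(np.float32)),m.sum(),np.median(z[m]))
m=(z>.1235)&(z<.128)&(P[...,1]>.07)&(P[...,1]<.12)&(abs(P[...,0]-.556)<.025);t=rep('tip',m)
g=c['green']-c['red'];gy=np.arctan2(g[1],g[0])
mid=(c['green']+c['red'])/2; ax=mid+49*np.array([-np.sin(gy),np.cos(gy)]);print('gy',gy,'axis from pins',ax)
for a in (t,ax):
    v=k-a;print('arm rel -y',np.arctan2(v[1],v[0])+np.pi/2-gy,np.hypot(*v))
E
```

```text
18.2667 [0.5939 0.0143 0.1725] -0.06493324917139368 [ 0.4803  0.5292 -0.7426  1.7292  0.4055  1.0444 -0.4676] [-0.2184 -0.2607 -0.1903] [ 0.0423 -0.0396 -0.0691]
knob+ 1381 [591.4916  12.8568] 12.096752166748047 med h 0.13103254683146812
green 193 [592.0146  45.9239] 4.714844226837158 med h 0.09399684896717747
red 206 [516.2721  49.0653] 4.938792705535889 med h 0.09382989916023987
hub ((555.4935913085938, 94.99224853515625), (44.69306182861328, 44.70874786376953), 23.610212326049805) 5132 0.11007855695438422
tip 807 [556.0854  95.9911] 8.457401275634766 med h 0.12495367214063799
gy -0.04145041984225595 axis from pins [556.1738  96.4525]
arm rel -y 0.4440754937215491 90.3598233904773
arm rel -y 0.44118701581811715 90.75013026641103
```

View pics/w11.png

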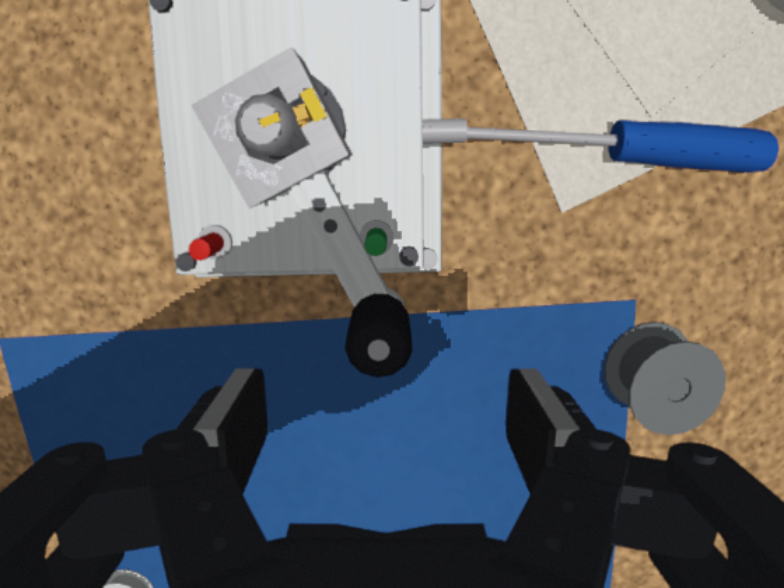

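```bash
python3 - <<'E'
from h import *
im=np.load('w11.npz')['im'];cv2.imwrite('pics/w11z.png',cv2.resize(im[120:220,210:320,::-1],None,fx=6,fy=6,interpolation=cv2.INTER_NEAREST))
for n in('scene','top'):
    im,d=camera(n);save(im,n+'1.png',1.4)
    if n=='scene': cv2.imwrite('pics/s1z.png',cv2.resize(im[150:280,200:360,::-1],None,fx=4.5,fy=4.5,interpolation=cv2.INTER_CUBIC))
E
```

```text
(no output)
```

View pics/w11z.png

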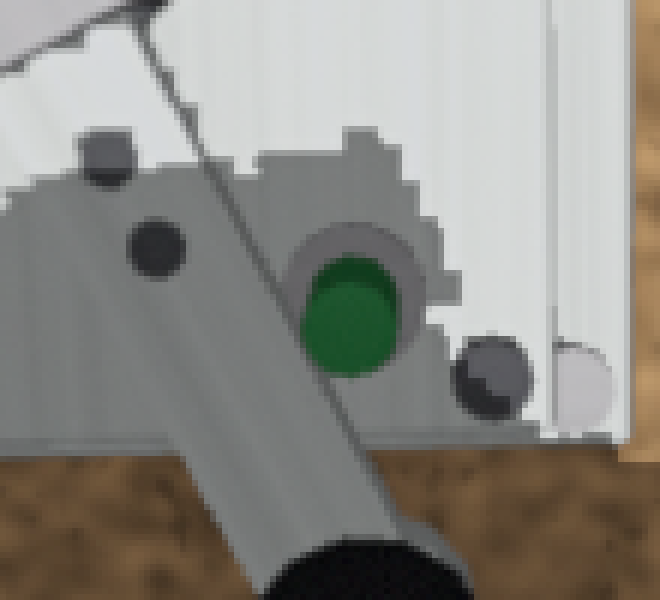

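View pics/s1z.png

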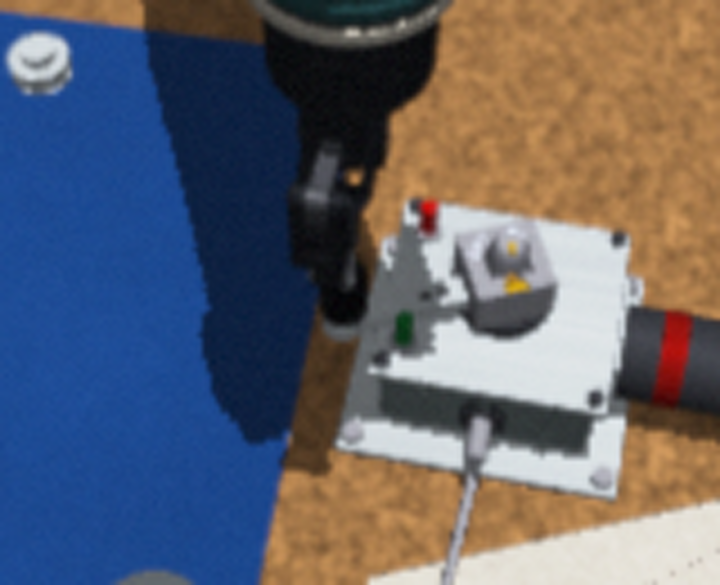

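View pics/top1.png

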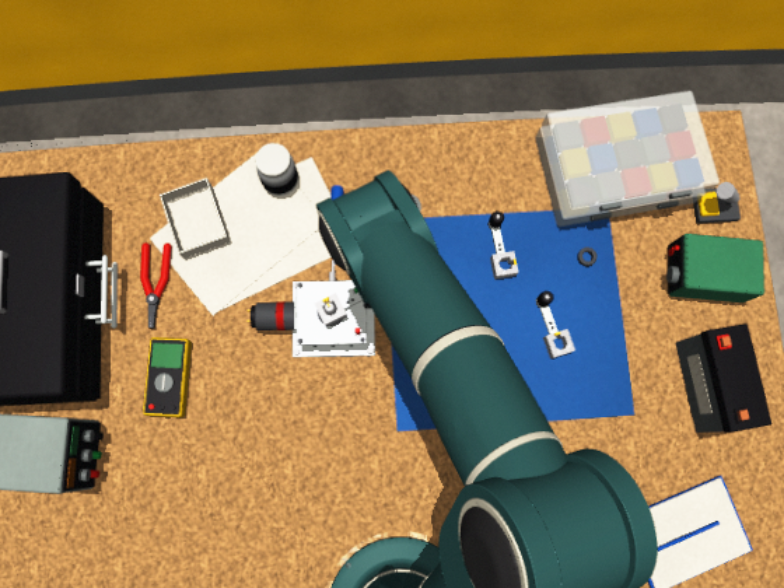

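The wrist close-up shows the lever arm's edge touching the green pin (about column 305, row 350 of the crop). The overview shows levers A and C and the bystanders that are in view where they started. I'm handing in now.

```bash
python3 - <<'E'
from plant import *
print(get_state()['clock']);print(close_job())
E
```

```text
18.4167
the job is handed in; nothing more can be done
None
```

Lever B, the one with the keyway to the left, is on the selector shaft and swung over against the green pin. I handed the job in at 18.4 s with the gripper clear of everything.

**What I did**
- I gripped lever B's hub, released it once, turned the gripper half a turn and gripped it again. The first grip would have pushed the last joint past its range.
- I lined the keyway up with the brass key by wrist camera, lowered it until it met the shoulder, and let go.
- I took it by the knob, swung it until the force rose at the pin (about 15 N sideways), and let go.

**Last checks**
- **Fully home:** the top of the hub is 110.1 mm above the bench; 110 mm is fully home. The key was in the keyway.
- **Against the pin:** the arm is 0.444 rad to the green side by the knob's position and 0.454 rad by the hub's edges; 0.45 was wanted. These differ by about the measuring noise, equal to a gap of 0 to 0.3 mm at the pin. The close-up shows the arm touching it.
- **Other items:** levers A and C and the bystanders visible in the top picture looked unmoved. The robot arm hid the pulley and part of the screwdriver there, though both had looked in place in the wrist picture just before.
- **Forces:** seating the hub briefly read about 68 N, below the 120 N wrist limit.

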